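# Gauge a rack bar against the flip stop

### The arm

A 6-joint arm with a two-finger parallel gripper is mounted at the origin on the work surface. World frame = base frame: x ahead of the robot, y to its left, z up, the work surface at z = 0. Lengths are in m, angles in rad, forces in N, time in s.
With the tool pointing down it reaches from about 0.25 to 0.725 m from the base axis. Payload 4 kg.
Tool frame: the origin (TCP) lies on the centre line of the jaws, within the pads' length; the fingertips stand 17 mm ahead of it and the grasp point (between the pads) lies 2 mm behind it; z points along the fingers, x is the direction in which the jaws open and shut, and the axes are right-handed (so a half turn about z gives the same grasp; the last joint's range is limited). The gripper opens to 85 mm and grips with 20 to 120 N. Pads are 22 mm wide; open, the fingers measure 114 mm over their backs; the gripper's body (76 mm by 85 mm) begins 54 mm behind the grasp point. The pads swing forward as they close: fully open they stand 13 mm farther back than shut.
Start: joints at [1.196, 0.241, 0.005, 1.335, 0, 1.571], TCP at [0.183, 0.465, 0.248] pointing down, gripper open.
Joint ranges: [-2.72, 2.72], [-1.05, 1.87], [-1.09, 1.28], [-1.99, 2.15], [-1.42, 1.44], [-3.14, 3.14]. Speed limits (rad/s): [2.79, 2.79, 3.14, 3.14, 3.14, 3.14].

### API

Orientations are given as a unit quaternion [x, y, z, w].
In Python, from workcell import bot gives the robot as it stands.
- The arm moves only by the tool jog_arm, never from a script. Its arguments are lists of equal length, an entry for each row: "jaw": the closure, from 0 (fully open) to 1 (shut); "linear": the shift along the tool's x, y, z in m, a list of three; "delta_rot": the turn, a rotation vector about the tool's x, y, z in degrees, a list of three. A call has exactly 8 rows; each row is the pose to reach, as a shift and turn from the pose commanded when the call began, along the tool's axes at that moment; what a row does not reach only later rows make up. A row lasts 1/12 s, in which the tool goes at most 41.7 mm and 7.16 degrees, less where a joint would pass 70% of its speed; a pose out of reach is approached as far as the arm can. A call with a gripper value outside its range is refused whole. The fingers move at their own pace and stop on an object; the grip force is fixed at half the most. Time passes only in rows, so rows that repeat a pose let the fingers close, or fill a call up. It gives the time, the measured TCP pose, the force and the opening at its end, in the units of the state.
- bot.get_obs(): the state, without advancing time (a new reading comes with each control period).
- bot.camera(name): name is "scene" or "side" or "wrist"; returns (picture, depth): 480x640x3 uint8, red, green, blue; 480x640 float32, m along the optical axis (not along the pixel's ray), 0 where there is no reading.
- bot.calibration(name): a dict with "fovy" (degrees; the focal length in pixels is half the picture's height over the tangent of half this angle, whatever the lens; pixels are square), "cx", "cy" (the principal point, pixels), "origin" and "orientation" of the camera in the world. Camera axes: x right, y down, z forward; pixel columns grow to the right and rows downward; lengths in m; the calibration is good to about 2 mm. The wrist camera is an equidistant fisheye: a pixel r from the principal point sees the ray r / f radians off the axis. A picture is of the moment at which its call begins: read the wrist's pose just before it. calibration takes no time and is no camera call; for the wrist camera it gives the pose at the moment of the call.
- bot.job_done(): hands the job in, once; it reports no verdict.
The state is a dict: "clock": time; "joint_pos": joint angles; "joint_vel": joint speeds; "tau": joint torques, N m; "eef_pos": TCP position; "tool_rot": TCP orientation; "ft_force": force on the tool from outside, world axes, zero at the start; "ft_torque": the same for the moment, N m; "grip_width": finger opening in m.
Only numpy, scipy, OpenCV 4.12 (cv2) and the standard library are available. Lean on these libraries where they do the work, as an engineer would, in place of code of your own. Each camera call takes 0.05 s, during which the arm holds its last target.

### The job

Flip the hinged stop on the cutting jig's fence down until it is fully home, then slide the long white bar along the fence until its end rests lightly against the stop's adjusting screw, with the bar flat on the bed and flush along the fence, and keep it pressed there for a moment with less than 15 N. Leave the bar just there and flip the stop fully up again, so that the saw cut will be free. Work gently: the stop is only friction-clamped, so its setting must not be shifted along the fence, and leave the offcut, the saw, the square and the tube rack alone.

Things in the scene. Friction and masses are not known exactly. Their poses are not given: they have to be found in the camera images.
- fence (a point): Cutting jig: plywood bed 170 x 440 mm, top 15 mm above the table, with a low aluminium fence, 20 mm high and 20 mm thick, along its far side. The point lies on the fence's front face at bed height. y runs along the fence towards the stop, x through the fence away from the bar, z up. The fence spans y -240 to +182 mm. The saw's guide posts, 66 mm high, stand at y = -85, x = -98 and +34 mm.
- hinge (a point): Centre of the flip stop's hinge, on its carriage: 36 mm above the bed, 8 mm behind the fence's front face; its y axis is the hinge line, along the fence. The carriage's two cheeks (7 mm thick, beside the leaf) reach 6 mm before and behind the hinge and 7 mm above it.
- flip_leaf (a joint): Angle of the stop's hinged leaf: 0 = down, home on the fence's carriage; 1.75 = fully up. Stiff friction hinge (0.09 N m, about 3 N at the leaf): the leaf stays where it is left. The leaf is one aluminium bell-crank, 12 mm thick along y, centred on the hinge. Flipping up turns its foot up and back, and its thumb tab back and down.
- leaf_foot (a point): On the leaf's top face, 32 mm before and 6 mm above the hinge when down. That face is flat, from the tab to 42 mm before the hinge, and faces up when down, back (+x of the fence) when up. Below it the foot, 20 mm wide (22 to 42 mm before the hinge), hangs 37 mm deep, to 5 mm above the bed. When up the foot stands on end, nearly upright.
- leaf_tab (a point): Tip of the leaf's thumb tab, 10 mm thick, 12 mm wide; when the leaf is down it stands straight up over the hinge, this tip 40 mm above it; when up it lies back over the fence, nearly level. The tab starts 6 mm from the hinge.
- stop_carriage: The flip stop's carriage, with the leaf and its adjusting screw. Origin on the fence's top, 16 mm below and 8 mm before the hinge. Clamped by friction only: about 18 N along the fence shifts it. The screw, 8 mm thick, is in the foot, 32 mm before and 16 mm below the hinge when down, and points to -y; its end stands 6 to 22 mm out of the leaf's -y face as last set: not measured.
- bar_mid (a point): Centre (half-way up) of the white rack bar, 200 mm long (y), 32 mm wide (x), 45 mm high, 0.2 to 0.4 kg, a row of tube holes on top. It lies on the bed before the fence, its rear part between the saw's guide posts.
- bar_end (a point): Centre of the bar's +y end face, the one that goes against the screw, 100 mm from the bar's centre.
- offcut_mid (a point): Bystander on the bed: a short piece of the same bar (50 x 32 x 45 mm), centre. Leave it.
- back_saw: Bystander: the hand saw lying flat on the table to the right, about 350 mm long. Leave it.
- try_square: Bystander: a steel try square lying flat on the table to the left, 100 x 150 mm. Leave it.
- tube_rack: Bystander: red tube rack with capped tubes, 75 x 220 mm, 75 mm high, beyond the jig. Leave it.
There are look-alikes about, which are no part of the job. What is meant by the part that bears bar_mid is not orange, pink or turquoise, and is the larger of those in its own colour.

How it is judged:
By the outcome, as a careful person would: the job done as asked, in the order asked, and still so for the second after the job is handed in, with the robot touching nothing.
It also fails if it takes over 72 s, if anything falls off the work surface, if the arm or the gripper's body presses on something with over 40 N, if the wrist force passes 120 N, or if a joint passes its speed limit or range.

## Working session

There is one attempt and no reset: what is moved stays moved. The work goes in short steps, Python scripts to look and compute and a tool call to move; the robot and the scene stay as the last step left them, time stands still between calls to the robot, and variables do not carry over. Pictures are saved under pics/ and viewed, and the job is handed in when it is done.

Besides the shell and the picture viewer there is one more tool, called after ">>>" as name(argument=value, ...), one argument or row to a line, values as JSON. jog_arm: Moves the arm, as the interface text tells. Its arguments: {"type":"object","properties":{"jaw":{"type":"array","items":{"type":"number"}},"linear":{"type":"array","items":{"type":"array","items":{"type":"number"}}},"delta_rot":{"type":"array","items":{"type":"array","items":{"type":"number"}}}},"required":["jaw","linear","delta_rot"]}

```bash
ls; mkdir -p pics; python3 - <<'E'
from workcell import bot
import cv2
o=bot.get_obs();print(o)
for n in["scene","side","wrist"]:
    print(n,bot.calibration(n))
    p,d=bot.camera(n)
    import numpy as np
    np.savez(f'pics/{n}0.npz',p=p,d=d)
    cv2.imwrite(f'pics/{n}0.png',p[:,:,::-1])
E
```

```text
pics
{'clock': 0.0, 'joint_pos': array([ 1.19601119e+00,  2.41396247e-01,  3.70542888e-03,  1.33516165e+00,
       -1.43970951e-05,  1.57078024e+00]), 'joint_vel': array([ 4.36018373e-04,  3.90960154e-04,  8.04203477e-04,  4.39407704e-06,
       -1.22318685e-05, -3.57451286e-04]), 'tau': array([ 1.64516950e-03, -3.72323728e+01,  2.52405113e+01,  1.70256360e-02,
        1.36767298e-04, -1.02009400e-05]), 'eef_pos': array([0.18282379, 0.46474168, 0.24741408]), 'tool_rot': array([ 8.26455130e-01,  5.63001653e-01, -8.45611150e-04,  5.84741329e-04]), 'ft_force': array([ 0.31226133,  0.58029428, -0.32438118]), 'ft_torque': array([ 0.04444819, -0.01234837,  0.02489997]), 'grip_width': 0.08540608852709783}
scene {'fovy': 45.17042979646873, 'cx': 316.4676330599048, 'cy': 240.5544669264243, 'origin': array([1.12752868, 0.03094112, 1.16447985]), 'orientation': array([ 0.65940794,  0.7077903 , -0.18331163, -0.17495972])}
side {'fovy': 54.871653727610735, 'cx': 313.252516077935, 'cy': 239.73519587230638, 'origin': array([-0.21380398, -0.74530633,  0.79785043]), 'orientation': array([ 0.82788977, -0.32212227,  0.1787465 , -0.42294854])}
wrist {'fovy': 65.70646984690485, 'cx': 321.4883852369077, 'cy': 241.7809506078267, 'origin': array([0.10892008, 0.4934796 , 0.37358196]), 'orientation': array([0.81634674, 0.5562042 , 0.08707576, 0.12896781])}
```

View pics/scene0.png

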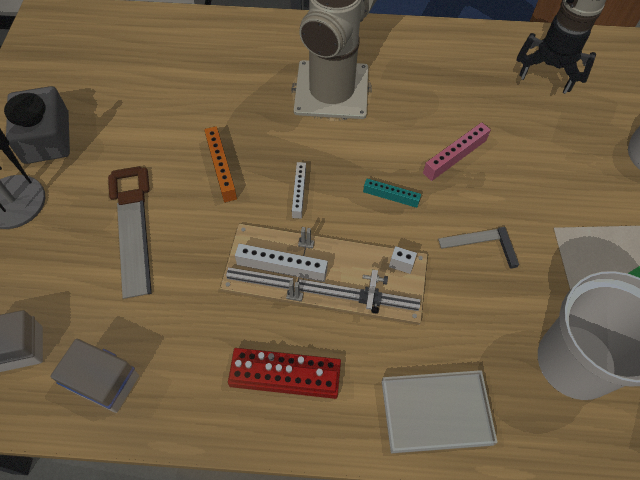

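View pics/side0.png

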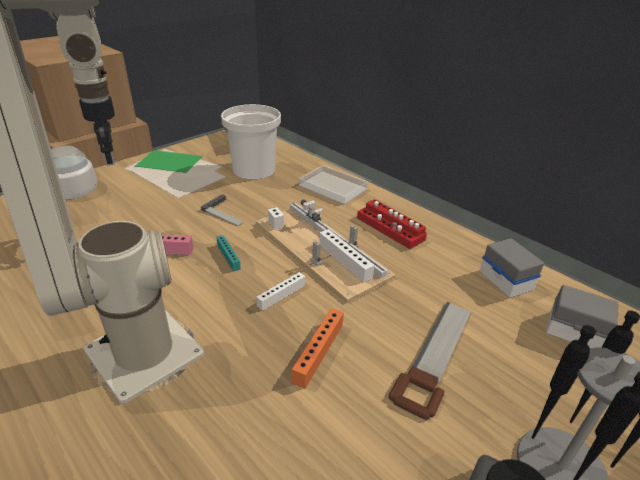

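View pics/wrist0.png

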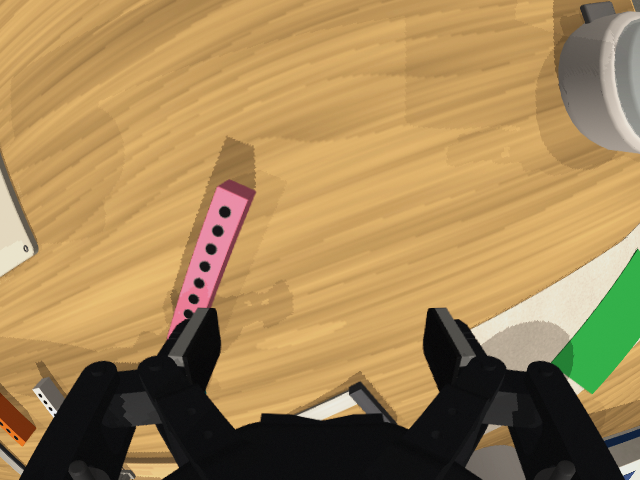

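```bash
python3 - <<'E'
import cv2
p=cv2.imread('pics/scene0.png')
cv2.imwrite('pics/c1.png',cv2.resize(p[215:330,215:435],None,fx=3.6,fy=3.6,interpolation=cv2.INTER_CUBIC))
cv2.imwrite('pics/c3.png',cv2.resize(p[235:325,340:430],None,fx=6.6,fy=6.6,interpolation=cv2.INTER_CUBIC))
p=cv2.imread('pics/side0.png')
cv2.imwrite('pics/c2.png',cv2.resize(p[185:305,245:405],None,fx=5,fy=5,interpolation=cv2.INTER_CUBIC))
E
```

```text
(no output)
```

View pics/c1.png

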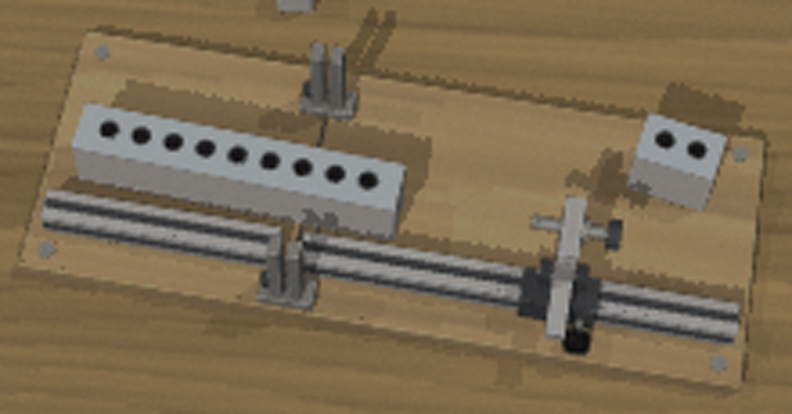

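View pics/c2.png

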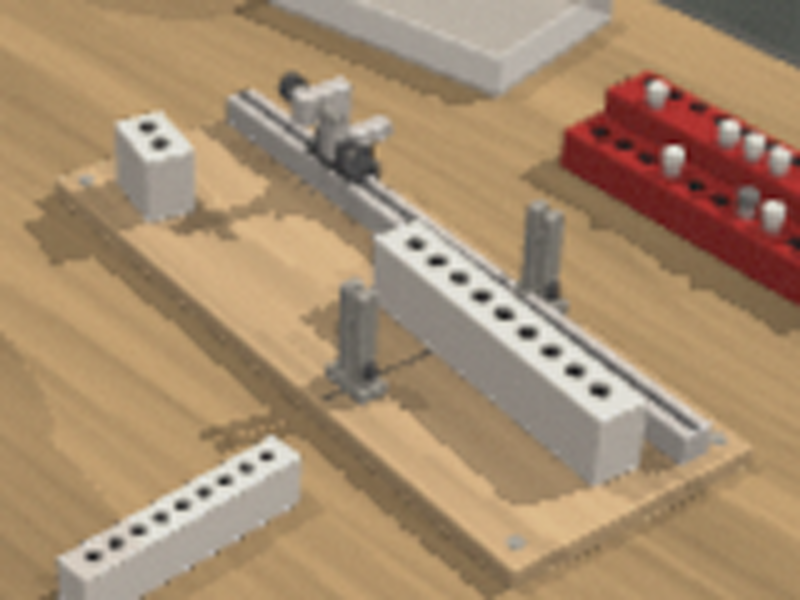

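View pics/c3.png

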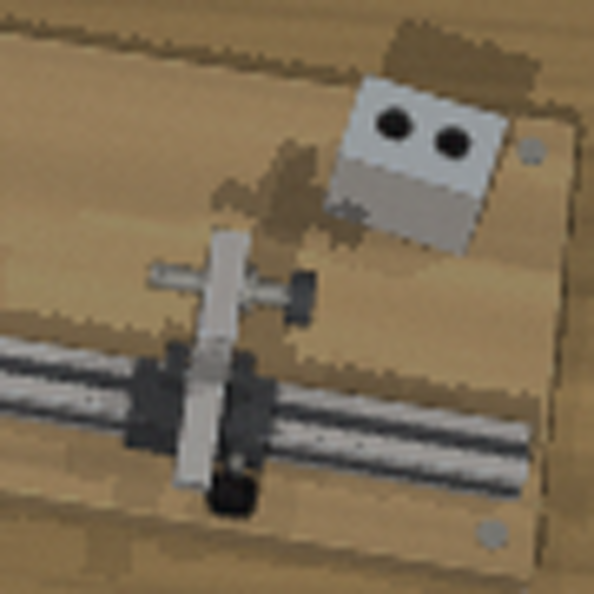

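```bash
cat > h.py <<'E'
import numpy as np, cv2, json
from scipy.spatial.transform import Rotation as R
def cal(n):
    from workcell import bot
    return bot.calibration(n)
def ray(c,u,v):
    f=240/np.tan(np.radians(c['fovy'])/2)
    u=np.asarray(u,float);v=np.asarray(v,float)
    d=np.stack([(u-c['cx'])/f,(v-c['cy'])/f,np.ones_like(u)],-1)
    return R.from_quat(c['orientation']).apply(d.reshape(-1,3)).reshape(d.shape)
def atz(c,u,v,z):
    d=ray(c,u,v);t=(z-c['origin'][2])/d[...,2]
    return c['origin']+d*t[...,None]
def cloud(c,D):
    v,u=np.mgrid[:480,:640]
    return c['origin']+ray(c,u,v)*D[...,None]
def proj(c,P):
    f=240/np.tan(np.radians(c['fovy'])/2)
    q=R.from_quat(c['orientation']).inv().apply(np.asarray(P)-c['origin'])
    return np.stack([c['cx']+f*q[:,0]/q[:,2],c['cy']+f*q[:,1]/q[:,2]],-1)
E
python3 - <<'E'
from h import *
c=cal('scene');z=np.load('pics/scene0.npz')
P=cloud(c,z['d'])
k=lambda x,y:(215+x/3.6,215+y/3.6)
for n,(x,y),zz in [('TL',(88,32),.015),('TR',(765,135),.015),('BR',(742,387),.015),('BL',(20,265),.015),
  ('bar1',(86,103),.06),('bar2',(404,163),.06),('bar3',(392,205),.06),('bar4',(73,150),.06),
  ('fenceL front',(48,190),.035),('fenceR front',(740,305),.035),('fenceL back',(43,222),.035),('fenceR back',(736,340),.035)]:
    u,v=k(x,y); print(n,np.round(u,1),np.round(v,1),atz(c,u,v,zz).round(4), P[int(v+.5),int(u+.5)].round(3))
# plane heights
for nm,(u,v) in dict(bed=(350,255),bartop=(270,254),table=(350,220),fence=(345,290)).items():
    print(nm,P[v-2:v+3,u-2:u+3].reshape(-1,3).mean(0).round(4))
E
```

```text
TL 239.4 223.9 [ 0.4507 -0.1884  0.015 ] [ 0.453 -0.189  0.018]
TR 427.5 252.5 [0.4948 0.2457 0.015 ] [0.488 0.249 0.001]
BR 421.1 322.5 [0.6647 0.228  0.015 ] [ 0.66  0.23 -0.  ]
BL 220.6 288.6 [ 0.6172 -0.2073  0.015 ] [ 0.616 -0.207  0.011]
bar1 238.9 243.6 [ 0.5273 -0.1742  0.06  ] [ 0.529 -0.173  0.062]
bar2 327.2 260.3 [0.5543 0.021  0.06  ] [0.529 0.02  0.013]
bar3 323.9 271.9 [0.5827 0.0156 0.06  ] [0.584 0.016 0.062]
bar4 235.3 256.7 [ 0.5599 -0.1777  0.06  ] [ 0.555 -0.18   0.049]
fenceL front 228.3 267.8 [ 0.5753 -0.1937  0.035 ] [ 0.577 -0.194  0.037]
fenceR front 420.6 299.7 [0.6212 0.2244 0.035 ] [0.612 0.229 0.014]
fenceL back 226.9 276.7 [ 0.5969 -0.1936  0.035 ] [ 0.593 -0.196  0.024]
fenceR back 419.4 309.4 [0.6437 0.2216 0.035 ] [0.634 0.224 0.014]
bed [0.5137 0.071  0.0147]
bartop [ 0.5479 -0.1036  0.0599]
table [ 0.4117  0.0678 -0.001 ]
fence [0.6098 0.0631 0.0343]
```

```bash
python3 - <<'E'
from h import *
c=cal('scene');z=np.load('pics/scene0.npz')
P=cloud(c,z['d']);img=z['p'].astype(int)
X,Y,Z=P[...,0],P[...,1],P[...,2]
# bar top
m=(Z>.055)&(Z<.066)&(X>.50)&(X<.60)&(Y>-.21)&(Y<.04)
m=cv2.morphologyEx(m.astype(np.uint8),cv2.MORPH_CLOSE,np.ones((3,3)))
n,l,s,_=cv2.connectedComponentsWithStats(m);i=1+np.argmax(s[1:,4]);
print(s[i]); M=l==i
v,u=np.nonzero(M); q=atz(c,u,v,.06)[:,:2]*1000
r=cv2.minAreaRect(q.astype(np.float32));print('bar rect',r)
cc,vv=np.linalg.eigh(np.cov(q.T));print(q.mean(0),np.degrees(np.arctan2(*(vv[:,1]*np.sign(vv[1,1])))))
# fence top per-y slices
f=(Z>.029)&(Z<.041)&(X>.56)&(X<.66)&(Y>-.2)&(Y<.23)
v,u=np.nonzero(f);q=atz(c,u,v,.035)*1000
res=[]
for y in range(-185,225,6):
    w=q[(abs(q[:,1]-y)<3)]
    if len(w)>5: res.append((y,w[:,0].min(),w[:,0].max(),len(w)))
res=np.array(res);
for a in res: print(a.round(1))
E
```

```text
[ 235  244   93   31 1280]
bar rect ((556.7921752929688, -79.67449951171875), (199.2165069580078, 34.7227783203125), 81.58208465576172)
[556.75448019 -78.38061264] 8.3546905697093
[-185.   575.1  594.9   26. ]
[-179.   575.   596.6   25. ]
[-173.   576.6  598.7   26. ]
[-167.   559.1  598.4   28. ]
[-161.   578.3  597.9   25. ]
[-155.   558.1  599.8   26. ]
[-149.   557.8  601.6   30. ]
[-143.   559.8  599.    32. ]
[-137.   559.6  601.    31. ]
[-131.   561.3  602.9   31. ]
[-125.   563.4  602.4   30. ]
[-119.   563.1  606.8   34. ]
[-113.   562.6  604.    30. ]
[-107.   564.8  603.5   32. ]
[-101.   564.1  605.6   35. ]
[-95.  566.1 607.3  31. ]
[-89.  565.9 607.   31. ]
[-83.  565.6 608.7  32. ]
[-77.  567.6 608.6  34. ]
[-71.  569.4 610.2  30. ]
[-65.  569.2 607.7  32. ]
[-59.  571.  628.2  32. ]
[-53.  570.7 630.2  19. ]
[-47.  572.7 629.9  11. ]
[-41.  574.6 631.6  11. ]
[-35.  576.4 631.3  36. ]
[-29.  576.1 614.3  31. ]
[-23.  575.6 614.   32. ]
[-17.  577.6 615.8  34. ]
[-11.  577.4 615.7  30. ]
[ -5.  579.3 617.3  30. ]
[  1.  581.1 619.3  30. ]
[  7.  580.6 616.6  35. ]
[ 
[... 203 characters left out ...]
 ]
[ 61.  603.1 624.1  28. ]
[ 67.  602.6 621.7  27. ]
[ 73.  604.5 626.   23. ]
[ 79.  604.2 625.4  25. ]
[ 85.  604.1 627.4  29. ]
[ 91.  605.6 631.3  29. ]
[ 97.  605.3 633.4  18. ]
[103.  604.9 633.1  14. ]
[109.  616.3 632.5  11. ]
[121.  626.8 652.1  11. ]
[127.  621.7 654.2  27. ]
[133.  609.6 653.6  26. ]
[139.  609.5 637.4  17. ]
[145.  611.2 632.   28. ]
[151.  613.1 634.   27. ]
[157.  612.6 633.6  28. ]
[163.  614.5 635.6  29. ]
[169.  614.2 635.1  19. ]
[175.  614.  637.1  30. ]
[181.  615.6 636.5  29. ]
[187.  615.4 636.2  27. ]
[193. 617. 638.  29.]
[199.  616.8 639.9  28. ]
[205.  618.5 639.3  19. ]
[211.  618.2 639.1  28. ]
[217.  619.9 640.6  28. ]
[223.  619.6 638.2  10. ]
```

```bash
cat >> h.py <<'E'
TH=np.radians(6.25)
FY=np.array([np.sin(TH),np.cos(TH)]);FX=np.array([np.cos(TH),-np.sin(TH)])
O=np.array([.6003,.0447])
def tof(p): p=np.asarray(p)[...,:2]-O; return np.stack([p@FX,p@FY],-1)
def tow(x,y): return O+x*FX+y*FY
E
python3 - <<'E'
from h import *
c=cal('scene');z=np.load('pics/scene0.npz')
k=lambda x,y:(340+x/6.6,235+y/6.6)
for n,(x,y),zz in [('foot front',(231,233),.098),('foot back',(215,335),.091),('tab tip',(193,487),.049),('cheekTL',(165,340),.058),('cheekTR',(255,350),.058),('carrFL',(133,362),.045),('carrBL',(127,445),.04),('carrFR',(275,380),.045),
 ('screw tip top',(150,268),.089),('leaf -y face',(205,280),.089),('knob',(315,290),.089),
 ('fL',((48-450+0)*0+0,0),0)][:-1]:
    u,v=k(x,y); w=atz(c,u,v,zz);print(n,np.round([u,v],1),w.round(4),(tof(w)*1000).round(1))
P=cloud(c,z['d'])
m=(P[...,2]>.045)&(P[...,0]>.55)&(P[...,0]<.68)&(P[...,1]>.08)&(P[...,1]<.15)
q=P[m];f=tof(q)*1000
for a,b in zip(f[::4],q[::4,2]): print(a.round(0),round(b*1000),end=';')
print()
for n,(u,v),zz in [('fL',(228.3,267.8),.035),('fR',(420.6,299.7),.035),('bar',None,0)][:2]:
    print(n,(tof(atz(c,u,v,zz))*1000).round(1))
print('bar',tof([.5568,-.0797])*1000, 'offcut',(tof(atz(c,403.5,253.5,.06))*1000).round(1))
E
```

```text
foot front [375.  270.3] [0.5901 0.121  0.098 ] [-18.4  74.8]
foot back [372.6 285.8] [0.6223 0.1174 0.091 ] [13.9 74.6]
tab tip [369.2 308.8] [0.6557 0.1149 0.049 ] [47.4 75.9]
cheekTL [365.  286.5] [0.6096 0.1041 0.058 ] [ 2.8 60.1]
cheekTR [378.6 288. ] [0.6111 0.1329 0.058 ] [ 1.1 88.8]
carrFL [360.2 289.8] [0.6121 0.0949 0.045 ] [ 6.2 51.2]
carrBL [359.2 302.4] [0.639  0.0942 0.04  ] [33.  53.4]
carrFR [381.7 292.6] [0.6151 0.1406 0.045 ] [ 4.3 97. ]
screw tip top [362.7 275.6] [0.5997 0.0967 0.089 ] [-6.3 51.6]
leaf -y face [371.1 277.4] [0.6026 0.114  0.089 ] [-5.3 69.1]
knob [387.7 278.9] [0.6036 0.1484 0.089 ] [ -8.  103.4]
[-22.  69.] 90;[-23.  77.] 90;[-20.  73.] 92;[-18.  69.] 89;[-18.  77.] 92;[-14.  74.] 94;[-17.  68.] 82;[-13.  76.] 92;[-10.  54.] 85;[-11.  62.] 87;[-10.  74.] 92;[-13.  83.] 89;[-6. 58.] 90;[-10.  67.] 85;[-9. 75.] 91;[-12.  83.] 86;[-15. 101.] 87;[-5. 57.] 87;[-8. 65.] 83;[-5. 73.] 92;[-9. 81.] 88;[-10.  95.] 91;[-5. 55.] 81;[-6. 63.] 83;[-5. 73.] 89;[-6. 81.] 90;[-10.  90.] 84;[-8. 98.] 91;[-1. 69.] 90;[-3. 78.] 90;[-6. 86.] 87;[-7. 94.] 88;[ -7. 102
[... 270 characters left out ...]
6. 61.] 58;[15. 68.] 80;[14. 76.] 80;[ 0. 85.] 55;[ 7. 67.] 58;[15. 75.] 77;[ 3. 84.] 56;[10. 61.] 57;[12. 69.] 64;[15. 77.] 74;[ 7. 86.] 60;[10. 68.] 53;[12. 76.] 61;[10. 84.] 61;[14. 64.] 55;[13. 72.] 58;[10. 80.] 55;[ 9. 89.] 54;[16. 68.] 58;[13. 77.] 53;[11. 85.] 53;[17. 71.] 55;[15. 79.] 54;[12. 87.] 51;[18. 75.] 54;[12. 86.] 45;[23. 75.] 59;[24. 70.] 55;[23. 78.] 55;[26. 70.] 55;[25. 78.] 55;[29. 70.] 56;[27. 78.] 55;[31. 75.] 56;[23. 89.] 45;[31. 75.] 53;[36. 71.] 55;[34. 79.] 55;[36. 76.] 53;[41. 72.] 57;[39. 80.] 56;[42. 74.] 55;[44. 70.] 55;[43. 78.] 55;[46. 75.] 55;[46. 71.] 48;[46. 79.] 51;
fL [   1.2 -239.8]
fR [  1.2 181. ]
bar [ -29.69841148 -128.39631753] offcut [-89.4 131.6]
```

```bash
cat >> h.py <<'E'
def go(x,y,z,yawdeg,frame='f'):
    """target TCP in fence frame (mm), z mm, yaw=tool x angle deg rel. to fence x (0 = along FX)"""
    from workcell import bot
    o=bot.get_obs(); r=R.from_quat(o['tool_rot'])
    w=np.r_[tow(x/1000,y/1000),z/1000]
    psi=np.radians(yawdeg)-TH
    T=np.array([[np.cos(psi),np.sin(psi),0],[np.sin(psi),-np.cos(psi),0],[0,0,-1]])
    print('lin',r.inv().apply(w-o['eef_pos']).round(4),'rot',np.degrees((r.inv()*R.from_matrix(T.copy())).as_rotvec()).round(2))
def st():
    from workcell import bot
    o=bot.get_obs(); r=R.from_quat(o['tool_rot']).as_matrix()
    F=o['ft_force']; ff=np.r_[F[:2]@FX,F[:2]@FY,F[2]]
    print('t',round(o['clock'],2),'tcp_f',(tof(o['eef_pos'])*1000).round(1),'z',round(o['eef_pos'][2]*1000,1),'yaw',round(np.degrees(np.arctan2(r[1,0],r[0,0])+TH),2),'tilt',r[:,2].round(3),'F_f',ff.round(2),'w',round(o['grip_width']*1000,1),'q',o['joint_pos'].round(2))
E
python3 -c "
from h import *
st();go(34,74.5,170,90)"
```

```text
t 0.15 tcp_f [-460.7  372.2] z 247.6 yaw 74.78 tilt [-0.001 -0.001 -1.   ] F_f [0.09 0.66 1.1 ] w 85.4 q [1.2  0.24 0.   1.34 0.   1.57]
lin [-0.1573  0.5555  0.0779] rot [-1.000e-02  9.000e-02 -1.522e+01]
```

>>> jog_arm(
  jaw=[1,1,1,1,1,1,1,1],
  linear=[
    [-0.157,0.556,0.04],
    [-0.157,0.556,0.04],
    [-0.157,0.556,0.04],
    [-0.157,0.556,0.04],
    [-0.157,0.556,0.04],
    [-0.157,0.556,0.04],
    [-0.157,0.556,0.04],
    [-0.157,0.556,0.04],
  ],
  delta_rot=[
    [0,0,-15.2],
    [0,0,-15.2],
    [0,0,-15.2],
    [0,0,-15.2],
    [0,0,-15.2],
    [0,0,-15.2],
    [0,0,-15.2],
    [0,0,-15.2],
  ],
)

```text
clock: 0.82
eef_pos: [0.4413, 0.2684, 0.2257]
tool_rot: [0.745, 0.667, -0.0, -0.0]
ft_force: [-0.1, -0.4, -0.0]
grip_width: 0.0004
```

```bash
python3 -c "
from h import *
st();go(34,74.5,150,90)"
```

```text
t 0.82 tcp_f [-182.5  205.1] z 225.7 yaw 89.97 tilt [-0. -0. -1.] F_f [-0.06 -0.36 -0.04] w 0.4 q [0.55 0.28 0.   1.29 0.   0.66]
lin [-0.1305  0.2165  0.0756] rot [-0.02  0.01 -0.03]
```

>>> jog_arm(
  jaw=[1,1,1,1,1,1,1,1],
  linear=[
    [-0.13,0.216,0.075],
    [-0.13,0.216,0.075],
    [-0.13,0.216,0.075],
    [-0.13,0.216,0.075],
    [-0.13,0.216,0.075],
    [-0.13,0.216,0.075],
    [-0.13,0.216,0.075],
    [-0.13,0.216,0.075],
  ],
  delta_rot=[
    [0,0,0],
    [0,0,0],
    [0,0,0],
    [0,0,0],
    [0,0,0],
    [0,0,0],
    [0,0,0],
    [0,0,0],
  ],
)

```text
clock: 1.48
eef_pos: [0.6417, 0.1141, 0.1478]
tool_rot: [0.746, 0.666, -0.002, -0.001]
ft_force: [-0.1, 0.9, 1.7]
grip_width: -0.0001
```

```bash
cat > look.py <<'E'
import sys
from h import *
from workcell import bot
tag=sys.argv[1]
for n in sys.argv[2:]:
    c=bot.calibration(n);p,d=bot.camera(n);np.savez(f'pics/{n}{tag}.npz',p=p,d=d)
    if n=='scene': q=cv2.resize(p[195:325,300:460],None,fx=5,fy=4.6*1.08,interpolation=cv2.INTER_CUBIC)[:600]
    elif n=='side': q=cv2.resize(p[150:270,240:400],None,fx=5,fy=5,interpolation=cv2.INTER_CUBIC)
    else: q=p
    cv2.imwrite(f'pics/{n}{tag}.png',q[:,:,::-1])
st()
E
python3 look.py 1 wrist side; python3 -c "
from h import *
go(34,74.5,97,90)"
```

```text
t 1.58 tcp_f [31.5 76.3] z 150.0 yaw 89.93 tilt [-0.002  0.    -1.   ] F_f [ 0.41  0.63 -0.16] w -0.2 q [0.18 0.59 0.29 1.26 0.   0.29]
lin [-0.0018  0.0026  0.053 ] rot [-0.14  0.   -0.07]
```

View pics/wrist1.png

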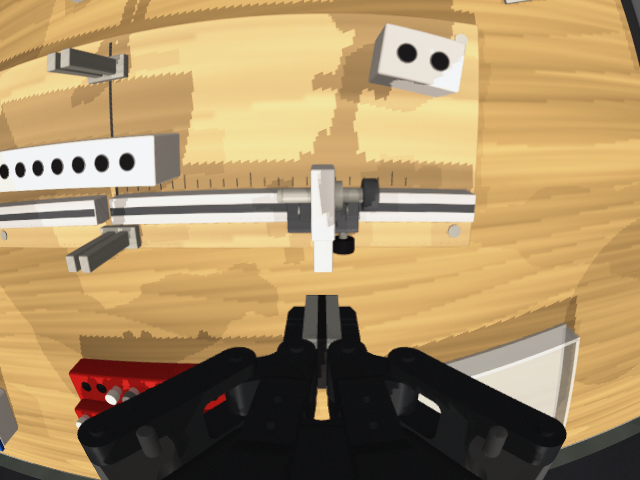

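View pics/side1.png

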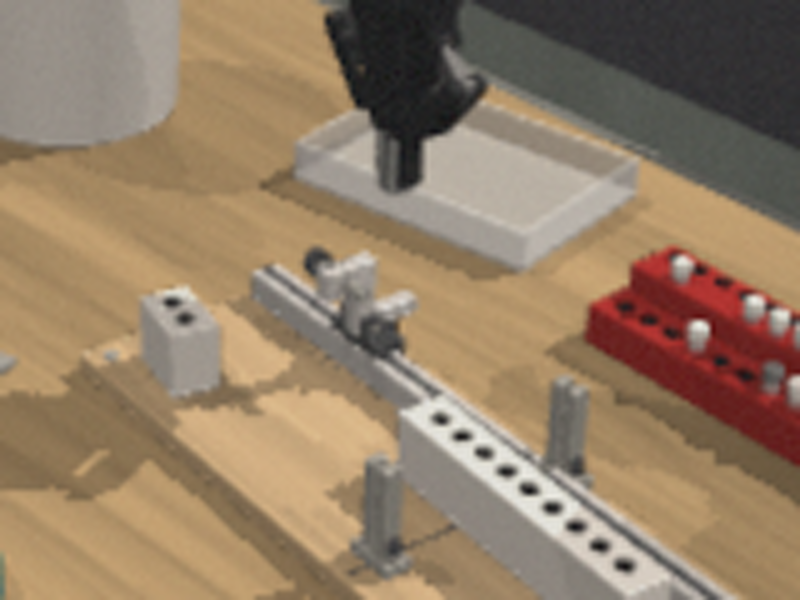

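>>> jog_arm(
  jaw=[1,1,1,1,1,1,1,1],
  linear=[
    [-0.001,0.002,0.02],
    [-0.001,0.002,0.04],
    [-0.001,0.002,0.053],
    [-0.001,0.002,0.053],
    [-0.001,0.002,0.053],
    [-0.001,0.002,0.053],
    [-0.001,0.002,0.053],
    [-0.001,0.002,0.053],
  ],
  delta_rot=[
    [0,0,0],
    [0,0,0],
    [0,0,0],
    [0,0,0],
    [0,0,0],
    [0,0,0],
    [0,0,0],
    [0,0,0],
  ],
)

```text
clock: 2.25
eef_pos: [0.6432, 0.1166, 0.0998]
tool_rot: [0.745, 0.668, 0.001, 0.001]
ft_force: [0.5, -1.0, -0.2]
grip_width: -0.0003
```

```bash
python3 look.py 2 side; python3 -c "
from h import *
go(34,74.5,97,90)"
```

```text
t 2.3 tcp_f [34.8 76. ] z 99.4 yaw 89.99 tilt [ 0.002  0.    -1.   ] F_f [ 1.61 -0.24  0.8 ] w 0.2 q [0.18 0.63 0.22 1.15 0.   0.29]
lin [-0.0015 -0.0008  0.0024] rot [ 0.13 -0.04 -0.01]
```

View pics/side2.png

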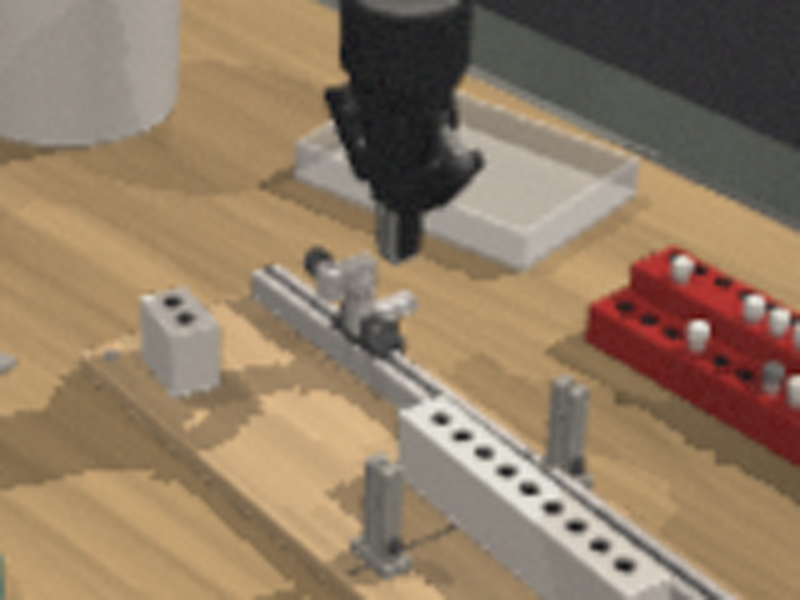

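>>> jog_arm(
  jaw=[1,1,1,1,1,1,1,1],
  linear=[
    [-0.001,-0.004,0],
    [-0.001,-0.008,0],
    [-0.001,-0.0125,-0.002],
    [-0.001,-0.017,-0.0035],
    [-0.001,-0.0215,-0.0035],
    [-0.001,-0.026,-0.0035],
    [-0.001,-0.0305,-0.002],
    [-0.001,-0.035,0],
  ],
  delta_rot=[
    [0,0,0],
    [0,0,0],
    [0,0,0],
    [0,0,0],
    [0,0,0],
    [0,0,0],
    [0,0,0],
    [0,0,0],
  ],
)

```text
clock: 2.97
eef_pos: [0.6077, 0.1189, 0.0986]
tool_rot: [0.745, 0.667, 0.001, 0.001]
ft_force: [2.3, 0.2, 1.7]
grip_width: 0.0003
```

```bash
python3 look.py 3 side
```

```text
t 3.02 tcp_f [-2.2 74.5] z 97.9 yaw 89.99 tilt [-0.001  0.    -1.   ] F_f [0.32 0.14 0.41] w -0.0 q [0.19 0.57 0.1  1.1  0.   0.3 ]
```

View pics/side3.png

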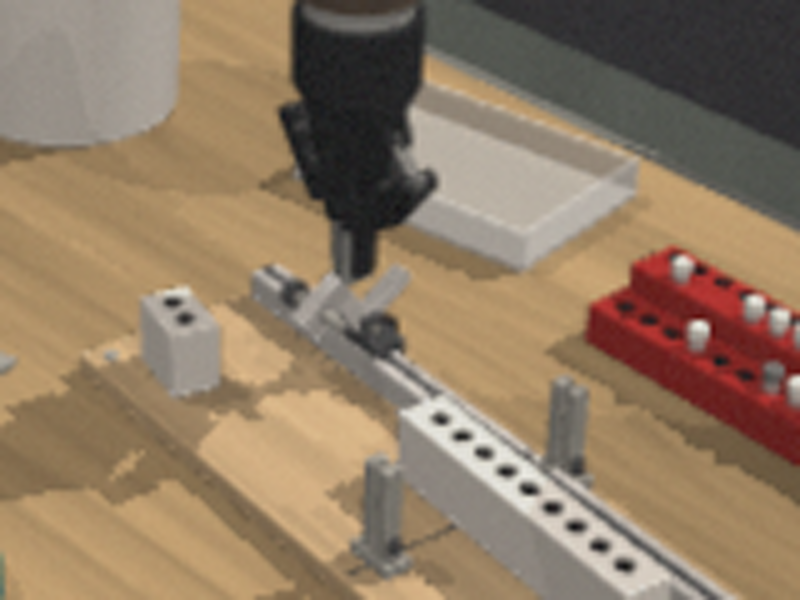

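>>> jog_arm(
  jaw=[1,1,1,1,1,1,1,1],
  linear=[
    [0,-0.004,0.003],
    [0,-0.0075,0.006],
    [0,-0.0105,0.01],
    [0,-0.0135,0.0135],
    [0,-0.015,0.0168],
    [0,-0.016,0.02],
    [0,-0.0165,0.0215],
    [0,-0.0165,0.0225],
  ],
  delta_rot=[
    [0,0,0],
    [0,0,0],
    [0,0,0],
    [0,0,0],
    [0,0,0],
    [0,0,0],
    [0,0,0],
    [0,0,0],
  ],
)

```text
clock: 3.68
eef_pos: [0.5901, 0.1209, 0.0746]
tool_rot: [0.745, 0.667, -0.001, -0.001]
ft_force: [-2.2, 0.1, 2.7]
grip_width: -0.0002
```

```bash
python3 look.py 4 side
```

```text
t 3.73 tcp_f [-18.4  74.6] z 74.5 yaw 89.99 tilt [-0.002  0.    -1.   ] F_f [-0.02  0.1   0.43] w -0.1 q [0.2  0.56 0.02 1.03 0.   0.31]
```

View pics/side4.png

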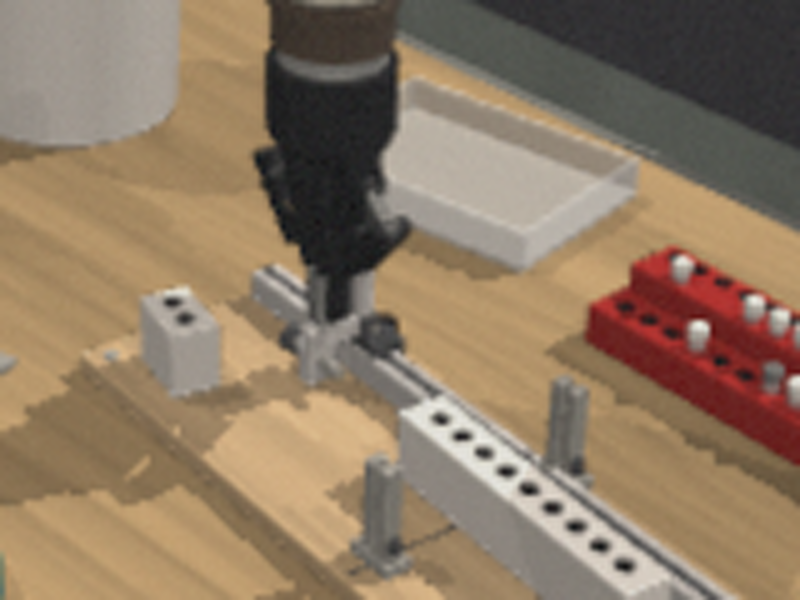

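Nearly home; press down in 1 mm steps.

>>> jog_arm(
  jaw=[1,1,1,1,1,1,1,1],
  linear=[
    [0,0,0.001],
    [0,0,0.001],
    [0,0,0.002],
    [0,0,0.002],
    [0,0,0.0025],
    [0,0,0.0025],
    [0,0,0.0025],
    [0,0,0.0025],
  ],
  delta_rot=[
    [0,0,0],
    [0,0,0],
    [0,0,0],
    [0,0,0],
    [0,0,0],
    [0,0,0],
    [0,0,0],
    [0,0,0],
  ],
)

```text
clock: 4.4
eef_pos: [0.5911, 0.1205, 0.074]
tool_rot: [0.745, 0.667, 0.0, 0.0]
ft_force: [-3.4, -0.5, 7.5]
grip_width: 0.0
```

```bash
python3 -c "
from h import *
st()"
```

```text
t 4.4 tcp_f [-17.4  74.4] z 74.0 yaw 89.96 tilt [ 0. -0. -1.] F_f [-3.28 -0.84  7.55] w 0.0 q [ 0.2   0.56  0.02  1.03 -0.    0.31]
```

>>> jog_arm(
  jaw=[1,1,1,1,1,1,1,1],
  linear=[
    [0,0,0.001],
    [0,0,0.0015],
    [0,0,0.002],
    [0,0,0.002],
    [0,0,0.002],
    [0,0,0.002],
    [0,0,0.002],
    [0,0,0.002],
  ],
  delta_rot=[
    [0,0,0],
    [0,0,0],
    [0,0,0],
    [0,0,0],
    [0,0,0],
    [0,0,0],
    [0,0,0],
    [0,0,0],
  ],
)

```text
clock: 5.07
eef_pos: [0.5912, 0.1205, 0.0738]
tool_rot: [0.745, 0.667, 0.001, 0.0]
ft_force: [-6.3, -1.7, 17.6]
grip_width: -0.0
```

```bash
python3 -c "
from h import *
st()"
```

```text
t 5.07 tcp_f [-17.3  74.4] z 73.8 yaw 89.96 tilt [ 0.001  0.    -1.   ] F_f [-6.12 -2.38 17.64] w -0.0 q [ 0.2   0.56  0.02  1.03 -0.    0.31]
```

>>> jog_arm(
  jaw=[1,1,1,1,1,1,1,1],
  linear=[
    [0,0,-0.01],
    [0,0,-0.04],
    [0,0,-0.08],
    [-0.04,-0.004,-0.08],
    [-0.08,-0.008,-0.08],
    [-0.128,-0.01,-0.08],
    [-0.128,-0.01,-0.08],
    [-0.128,-0.01,-0.08],
  ],
  delta_rot=[
    [0,0,0],
    [0,0,0],
    [0,0,7],
    [0,0,14],
    [0,0,21],
    [0,0,28],
    [0,0,35],
    [0,0,42],
  ],
)

```text
clock: 5.73
eef_pos: [0.5669, -0.009, 0.1512]
tool_rot: [0.936, 0.351, -0.0, 0.001]
ft_force: [-0.5, 1.8, -0.9]
grip_width: 0.0002
```

```bash
python3 look.py 5 scene wrist;python3 -c "
from h import *
go(-27,-53.4,140,-2.1)"
```

```text
t 5.83 tcp_f [-27.1 -54.7] z 151.0 yaw 47.87 tilt [ 0. -0. -1.] F_f [0.64 0.27 0.61] w 0.2 q [-0.01  0.43  0.02  1.16 -0.    0.83]
lin [ 0.0011 -0.0008  0.011 ] rot [ 3.000e-02 -2.000e-02  4.997e+01]
```

View pics/scene5.png

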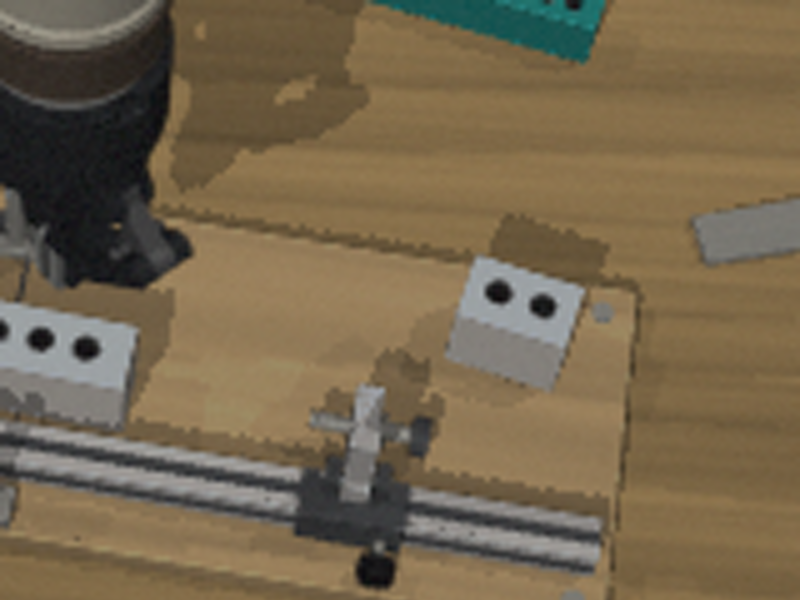

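View pics/wrist5.png

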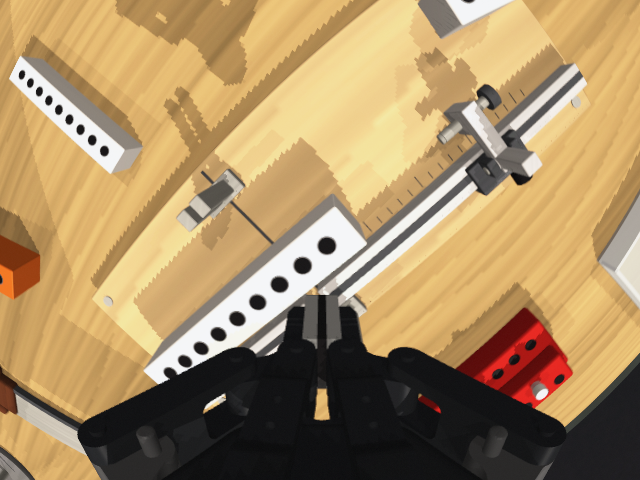

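>>> jog_arm(
  jaw=[0.1,0.1,0.1,0.1,0.1,0.1,0.1,0.1],
  linear=[
    [0.001,-0.001,0.01],
    [0.001,-0.001,0.01],
    [0.001,-0.001,0.01],
    [0.001,-0.001,0.01],
    [0.001,-0.001,0.01],
    [0.001,-0.001,0.01],
    [0.001,-0.001,0.01],
    [0.001,-0.001,0.01],
  ],
  delta_rot=[
    [0,0,7],
    [0,0,14],
    [0,0,21],
    [0,0,28],
    [0,0,35],
    [0,0,42],
    [0,0,49],
    [0,0,50],
  ],
)

```text
clock: 6.5
eef_pos: [0.5676, -0.0034, 0.1408]
tool_rot: [0.997, -0.071, 0.0, 0.0]
ft_force: [0.3, 0.5, 0.6]
grip_width: 0.0769
```

```bash
python3 look.py 6 wrist;python3 -c "
from h import *
c=cal('scene')
for u,v in [(362.6,279.1),(362,279.1)]: print(tof(atz(c,u,v,.037))*1000)
go(-27,-53.4,58,-2.1)"
```

```text
t 6.55 tcp_f [-27.3 -51.5] z 140.8 yaw -1.8 tilt [-0. -0. -1.] F_f [ 0.38 -0.09  0.78] w 76.8 q [-0.01  0.44  0.    1.13 -0.    1.71]
[-23.63871197  52.87472843]
[-23.40494091  51.59807378]
lin [0.0004 0.0019 0.0828] rot [0.01 0.   0.3 ]
```

View pics/wrist6.png

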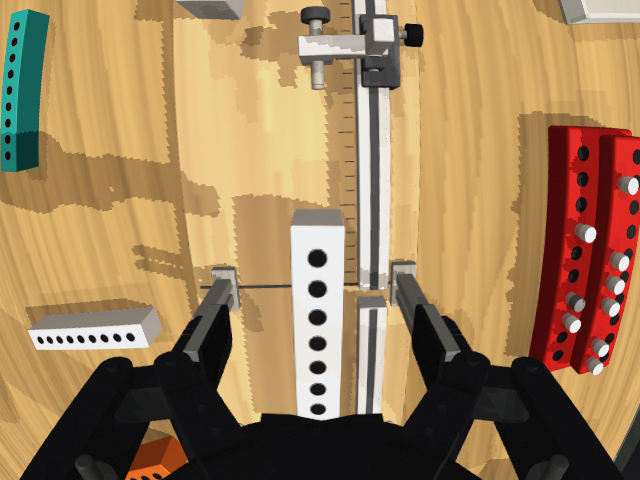

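```bash
python3 -c "
from h import *
c=cal('scene')
k=lambda x,y:(215+x/3.6,215+y/3.6)
for n,x,y,z in [('post nearbase',328,105,.018),('post near top',330,45,.081),('farbase',287,298,.018),('fartop',285,235,.081),('farbaseR',315,305,.018)]:
    print(n,tof(atz(c,*k(x,y),z))*1000)
"
```

```text
post nearbase [-96.74520685 -85.43390741]
post near top [-103.62037194  -84.87794373]
farbase [ 37.70998668 -85.00313862]
fartop [ 26.04645452 -86.77280085]
farbaseR [ 39.16190181 -67.62757045]
```

>>> jog_arm(
  jaw=[0.25,0.25,0.25,0.25,0.25,0.25,0.25,0.25],
  linear=[
    [0.0005,-0.0035,0],
    [0.0005,-0.0035,0.025],
    [0.0005,-0.0035,0.05],
    [0.0005,-0.0035,0.07],
    [0.0005,-0.0035,0.082],
    [0.0005,-0.0035,0.082],
    [0.0005,-0.0035,0.082],
    [0.0005,-0.0035,0.082],
  ],
  delta_rot=[
    [0,0,0],
    [0,0,0],
    [0,0,0],
    [0,0,0],
    [0,0,0],
    [0,0,0],
    [0,0,0],
    [0,0,0],
  ],
)

```text
clock: 7.22
eef_pos: [0.5692, -0.0004, 0.0599]
tool_rot: [0.997, -0.071, 0.001, -0.0]
ft_force: [0.0, -0.1, 0.2]
grip_width: 0.0644
```

```bash
python3 look.py 7 side wrist;python3 -c "
from h import *
go(-26.8,-48,58,-2.1)"
```

```text
t 7.32 tcp_f [-25.6 -48.3] z 60.4 yaw -1.97 tilt [ 0.003  0.    -1.   ] F_f [ 0.82  0.52 -0.04] w 64.2 q [-0.    0.52 -0.1   0.95  0.    1.71]
lin [-0.0012 -0.0002  0.0024] rot [-0.03 -0.16  0.13]
```

View pics/side7.png

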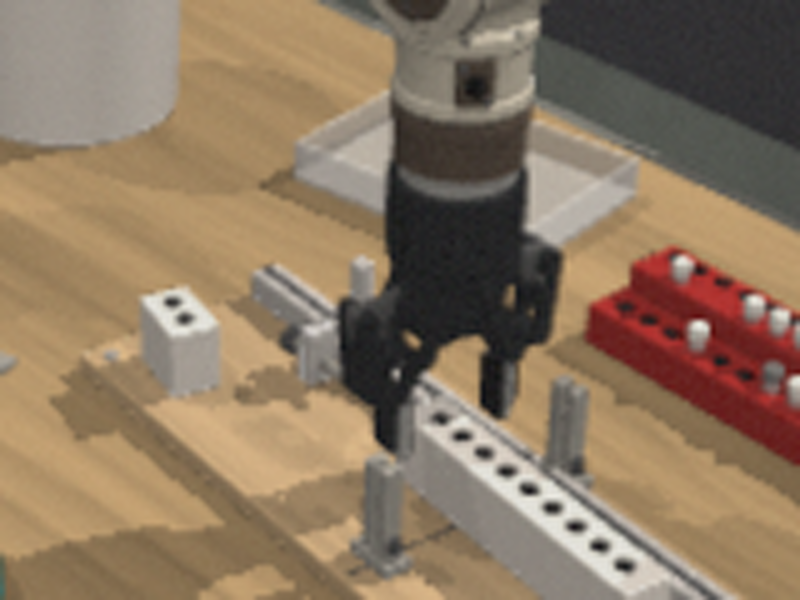

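View pics/wrist7.png

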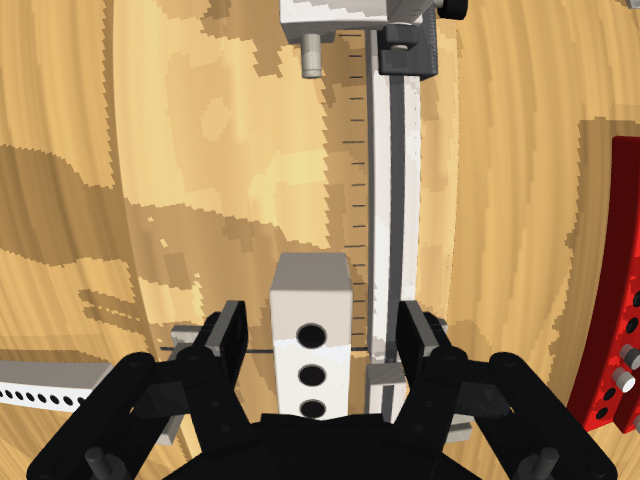

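>>> jog_arm(
  jaw=[0.3,0.4,0.5,0.6,0.7,0.8,0.8,0.8],
  linear=[
    [-0.0015,0,0.002],
    [-0.0015,0,0.002],
    [-0.0015,0,0.002],
    [-0.0015,0,0.002],
    [-0.0015,0,0.002],
    [-0.0015,0,0.002],
    [-0.0015,0,0.002],
    [-0.0015,0,0.002],
  ],
  delta_rot=[
    [0,0,0],
    [0,0,0],
    [0,0,0],
    [0,0,0],
    [0,0,0],
    [0,0,0],
    [0,0,0],
    [0,0,0],
  ],
)

```text
clock: 7.98
eef_pos: [0.5669, -0.0004, 0.0575]
tool_rot: [0.997, -0.072, 0.0, -0.0]
ft_force: [-2.2, 0.5, 4.6]
grip_width: 0.0305
```

```bash
python3 look.py 8 side wrist;python3 -c "
from h import *
go(-16,-48,58,0)"
```

```text
t 8.08 tcp_f [-28.3 -48.5] z 57.5 yaw -2.03 tilt [ 0.  0. -1.] F_f [-2.48  0.31  5.25] w 30.7 q [-0.    0.52 -0.11  0.94  0.    1.71]
lin [ 0.0123 -0.0009 -0.0005] rot [-0.01 -0.01 -2.03]
```

View pics/wrist8.png

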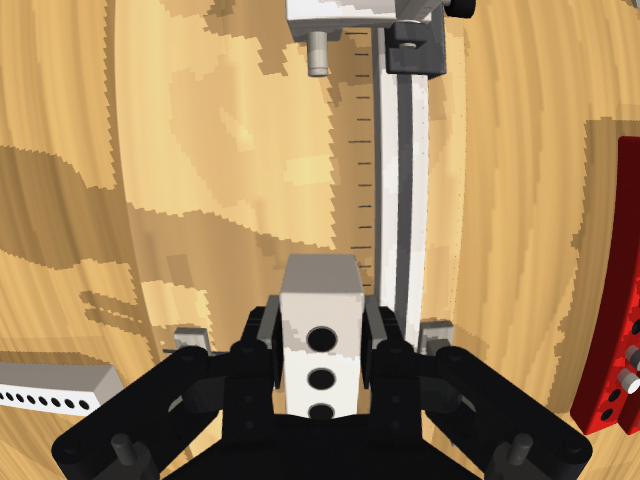

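View pics/side8.png

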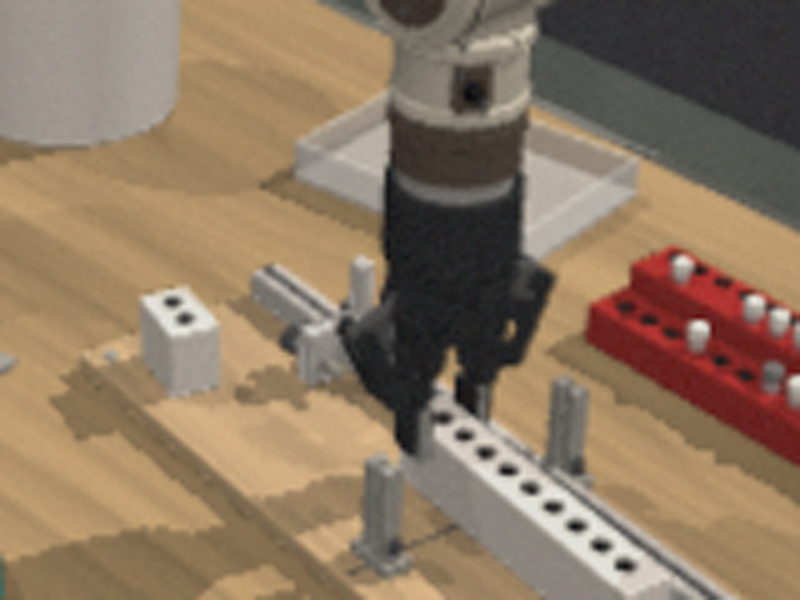

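>>> jog_arm(
  jaw=[0.8,0.8,0.8,0.8,0.8,0.8,0.8,0.8],
  linear=[
    [0.002,0,-0.0005],
    [0.004,0,-0.0005],
    [0.006,0,-0.0005],
    [0.008,0,-0.0005],
    [0.0095,0,-0.0005],
    [0.0105,0,-0.0005],
    [0.0115,0,-0.0005],
    [0.0115,0,-0.0005],
  ],
  delta_rot=[
    [0,0,-0.4],
    [0,0,-0.8],
    [0,0,-1.2],
    [0,0,-1.6],
    [0,0,-2.0],
    [0,0,-2.0],
    [0,0,-2.0],
    [0,0,-2.0],
  ],
)

```text
clock: 8.75
eef_pos: [0.5767, -0.002, 0.0575]
tool_rot: [0.999, -0.055, -0.002, -0.0]
ft_force: [-6.3, 1.1, 7.9]
grip_width: 0.0308
```

```bash
python3 look.py 9 scene wrist side; python3 - <<'E'
from h import *
z=np.load('pics/scene9.npz')
cv2.imwrite('pics/s9b.png',cv2.resize(z['p'][215:330,215:435],None,fx=3.6,fy=3.6,interpolation=cv2.INTER_CUBIC)[:,:,::-1])
E
```

```text
t 8.9 tcp_f [-18.4 -48.9] z 57.5 yaw -0.01 tilt [-0.003  0.    -1.   ] F_f [-6.63  0.24  8.22] w 31.1 q [-0.    0.54 -0.07  0.96  0.    1.68]
```

View pics/wrist9.png

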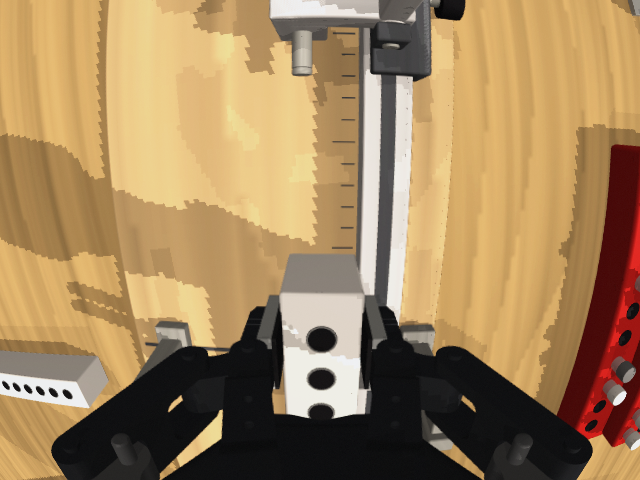

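View pics/s9b.png

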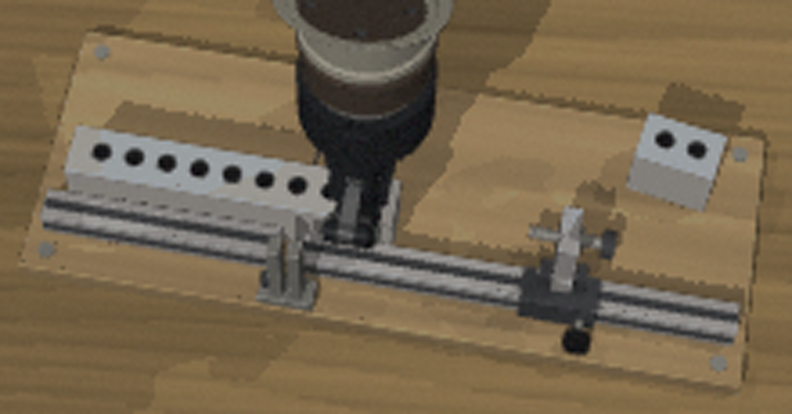

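>>> jog_arm(
  jaw=[0.8,0.8,0.8,0.8,0.8,0.8,0.8,0.8],
  linear=[
    [0,0,-0.001],
    [0,0,-0.001],
    [0.0005,0,-0.001],
    [0.001,0,-0.001],
    [0.001,0,-0.001],
    [0.001,0,-0.001],
    [0.001,0,-0.001],
    [0.001,0,-0.001],
  ],
  delta_rot=[
    [0,0,0],
    [0,0,0],
    [0,0,0],
    [0,0,0],
    [0,0,0],
    [0,0,0],
    [0,0,0],
    [0,0,0],
  ],
)

```text
clock: 9.57
eef_pos: [0.5769, -0.002, 0.0576]
tool_rot: [0.999, -0.054, -0.003, -0.0]
ft_force: [-6.7, 0.6, 3.8]
grip_width: 0.0307
```

```bash
python3 -c "
from h import *
st()"
```

```text
t 9.57 tcp_f [-18.2 -49. ] z 57.6 yaw 0.01 tilt [-0.005  0.    -1.   ] F_f [-6.71 -0.1   3.78] w 30.7 q [-0.    0.54 -0.07  0.96  0.    1.68]
```

```bash
python3 - <<'E'
from h import *
from workcell import bot
print(bot.get_obs()['ft_torque'])
c=cal('scene')
z=np.load('pics/scene9.npz');P=cloud(c,z['d'])
m=(P[...,2]>.053)&(P[...,2]<.067)
v,u=np.nonzero(m);w=atz(c,u,v,.06);f=tof(w)*1000
for y in range(-215,-60,10):
    q=f[(abs(f[:,1]-y)<5)&(f[:,0]>-60)&(f[:,0]<12)]
    if len(q): print(y,q[:,0].min().round(1),q[:,0].max().round(1))
E
```

```text
[ 0.20627328  1.53969337 -0.04235218]
-215 -34.1 0.6
-205 -33.7 1.0
-195 -33.6 -0.9
-185 -33.2 -0.5
-175 -33.6 0.3
-165 -33.5 0.7
-155 -33.5 1.1
-145 -33.0 -0.1
-135 -33.4 0.4
-125 -33.4 2.3
-115 -32.9 1.9
-105 -32.9 1.2
-95 -32.5 2.7
-85 -32.8 1.2
-75 -32.8 0.5
-65 -12.3 0.1
```

>>> jog_arm(
  jaw=[0.8,0.8,0.8,0.8,0.8,0.8,0.8,0.8],
  linear=[
    [0,0,0],
    [0,0,0],
    [0,0,0],
    [0,-0.004,0],
    [0,-0.008,0],
    [0,-0.012,0],
    [0,-0.016,0],
    [0,-0.02,0],
  ],
  delta_rot=[
    [0,0,-0.3],
    [0,0,-0.5],
    [0,0,-0.5],
    [0,0,-0.5],
    [0,0,-0.5],
    [0,0,-0.5],
    [0,0,-0.5],
    [0,0,-0.5],
  ],
)

```text
clock: 10.23
eef_pos: [0.5788, 0.0147, 0.0576]
tool_rot: [0.999, -0.052, -0.003, 0.003]
ft_force: [-7.9, -8.9, 4.5]
grip_width: 0.0309
```

```bash
python3 -c "
from h import *
st()
from workcell import bot
print(bot.get_obs()['ft_torque'])"
```

```text
t 10.23 tcp_f [-18.1 -32.2] z 57.6 yaw 0.34 tilt [-0.006 -0.006 -1.   ] F_f [-6.84 -9.7   4.49] w 30.9 q [ 0.03  0.54 -0.06  0.97 -0.01  1.7 ]
[-1.4724882   1.7306973  -0.12319901]
```

>>> jog_arm(
  jaw=[0.8,0.8,0.8,0.8,0.8,0.8,0.8,0.8],
  linear=[
    [-0.001,0,-0.0005],
    [-0.001,-0.004,-0.0007],
    [-0.001,-0.009,-0.0007],
    [-0.001,-0.014,-0.0007],
    [-0.001,-0.019,-0.0007],
    [-0.001,-0.024,-0.0007],
    [-0.001,-0.028,-0.0007],
    [-0.001,-0.032,-0.0007],
  ],
  delta_rot=[
    [0,0,0],
    [0,0,0],
    [0,0,0],
    [0,0,0],
    [0,0,0],
    [0,0,0],
    [0,0,0],
    [0,0,0],
  ],
)

```text
clock: 10.9
eef_pos: [0.5826, 0.05, 0.0581]
tool_rot: [0.999, -0.05, -0.001, 0.0]
ft_force: [-4.2, -2.4, -2.9]
grip_width: 0.0308
```

```bash
python3 look.py 10 wrist side
```

```text
t 11.0 tcp_f [-18.2   4.1] z 58.2 yaw 0.52 tilt [-0.003  0.001 -1.   ] F_f [-5.06  1.   -3.9 ] w 30.9 q [ 0.09  0.55 -0.05  0.97  0.    1.76]
```

View pics/wrist10.png

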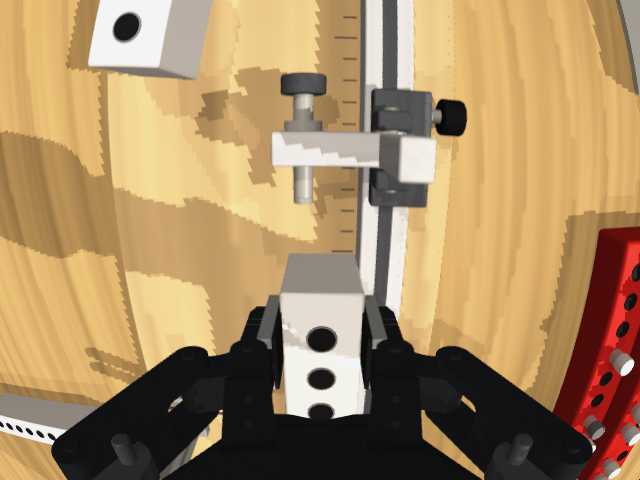

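View pics/side10.png

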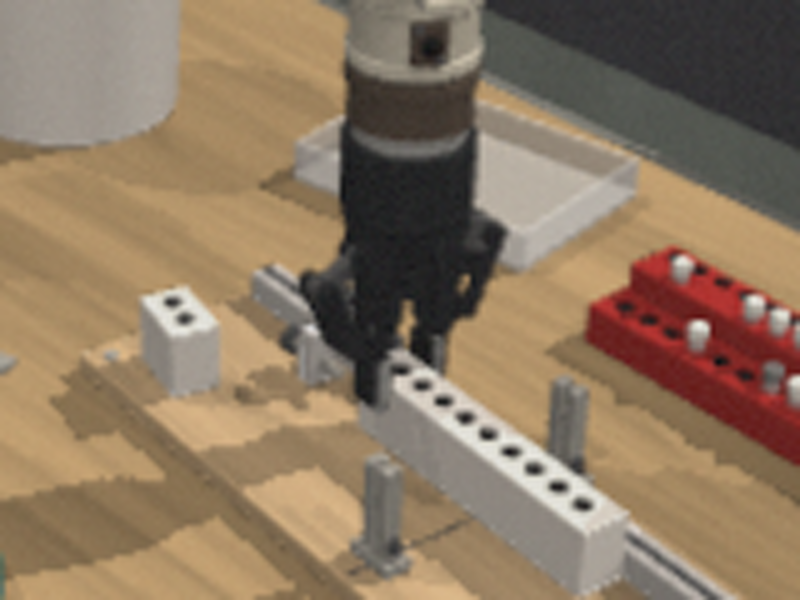

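>>> jog_arm(
  jaw=[0.8,0.8,0.8,0.8,0.8,0.8,0.8,0.8],
  linear=[
    [-0.0007,0,0.0006],
    [-0.0007,-0.004,0.0006],
    [-0.0007,-0.008,0.0006],
    [-0.0007,-0.012,0.0006],
    [-0.0007,-0.016,0.0006],
    [-0.0007,-0.018,0.0006],
    [-0.0007,-0.02,0.0006],
    [-0.0007,-0.021,0.0006],
  ],
  delta_rot=[
    [0,0,0],
    [0,0,0],
    [0,0,0],
    [0,0,0],
    [0,0,0],
    [0,0,0],
    [0,0,0],
    [0,0,0],
  ],
)

```text
clock: 11.67
eef_pos: [0.5848, 0.0706, 0.0584]
tool_rot: [0.999, -0.05, -0.0, 0.0]
ft_force: [-4.7, -0.6, -3.2]
grip_width: 0.0306
```

```bash
python3 look.py 11 wrist; python3 - <<'E'
from h import *
z=np.load('pics/wrist11.npz')
cv2.imwrite('pics/w11b.png',cv2.resize(z['p'][150:370,220:480],None,fx=3,fy=2.7,interpolation=cv2.INTER_CUBIC)[:,:,::-1])
E
```

```text
t 11.72 tcp_f [-18.2  24.2] z 58.4 yaw 0.48 tilt [-0.001 -0.    -1.   ] F_f [-4.41 -1.31 -2.74] w 30.6 q [ 0.12  0.56 -0.04  0.98 -0.    1.79]
```

View pics/w11b.png

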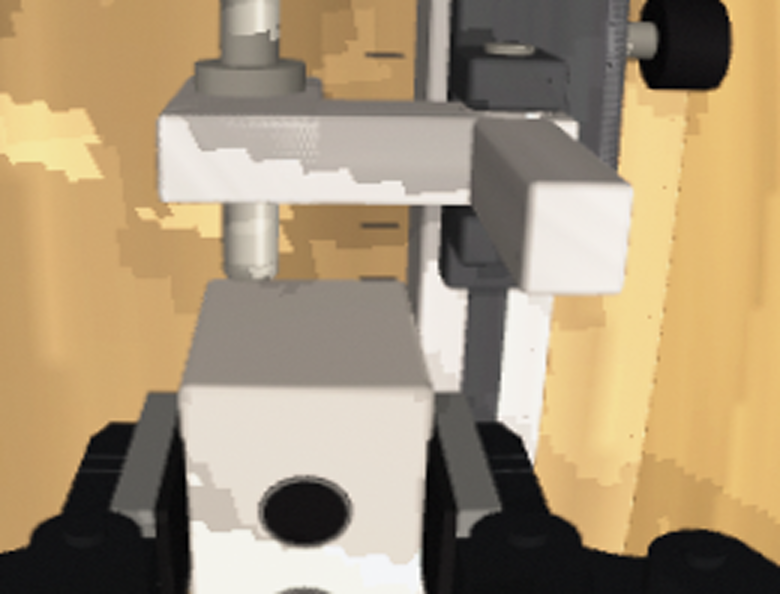

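>>> jog_arm(
  jaw=[0.8,0.8,0.8,0.8,0.8,0.8,0.8,0.8],
  linear=[
    [0,0,0.0006],
    [0,0,0.0012],
    [0,0,0.0012],
    [0,-0.001,0.0012],
    [0,-0.002,0.0012],
    [0,-0.003,0.0012],
    [0,-0.0035,0.0012],
    [0,-0.004,0.0012],
  ],
  delta_rot=[
    [0,0,0],
    [0,0,0],
    [0,0,0],
    [0,0,0],
    [0,0,0],
    [0,0,0],
    [0,0,0],
    [0,0,0],
  ],
)

```text
clock: 12.38
eef_pos: [0.5851, 0.0737, 0.0575]
tool_rot: [0.999, -0.051, -0.0, 0.001]
ft_force: [-5.1, -3.8, -0.5]
grip_width: 0.0307
```

```bash
python3 -c "
from h import *
st()"
```

```text
t 12.38 tcp_f [-18.3  27.1] z 57.5 yaw 0.45 tilt [-0.001 -0.002 -1.   ] F_f [-4.63 -4.28 -0.47] w 30.7 q [ 0.13  0.56 -0.04  0.97 -0.    1.8 ]
```

>>> jog_arm(
  jaw=[0.8,0.8,0.8,0.8,0.8,0.8,0.8,0.8],
  linear=[
    [0,0,0],
    [0,-0.0005,0],
    [0,-0.001,0],
    [0,-0.0015,0],
    [0,-0.002,0],
    [0,-0.002,0],
    [0,-0.002,0],
    [0,-0.002,0],
  ],
  delta_rot=[
    [0,0,0],
    [0,0,0],
    [0,0,0],
    [0,0,0],
    [0,0,0],
    [0,0,0],
    [0,0,0],
    [0,0,0],
  ],
)

```text
clock: 13.05
eef_pos: [0.5854, 0.0757, 0.0575]
tool_rot: [0.999, -0.051, -0.0, 0.001]
ft_force: [-5.8, -3.7, -1.0]
grip_width: 0.0307
```

```bash
python3 look.py 12 wrist; python3 - <<'E'
from h import *
z=np.load('pics/wrist12.npz')
cv2.imwrite('pics/w12b.png',cv2.resize(z['p'][200:300,270:390],None,fx=6,fy=6,interpolation=cv2.INTER_CUBIC)[:,:,::-1])
E
```

```text
t 13.1 tcp_f [-18.2  29.2] z 57.5 yaw 0.45 tilt [-0.001 -0.002 -1.   ] F_f [-4.58 -2.97 -1.55] w 30.9 q [ 0.13  0.56 -0.04  0.98 -0.    1.8 ]
```

View pics/w12b.png

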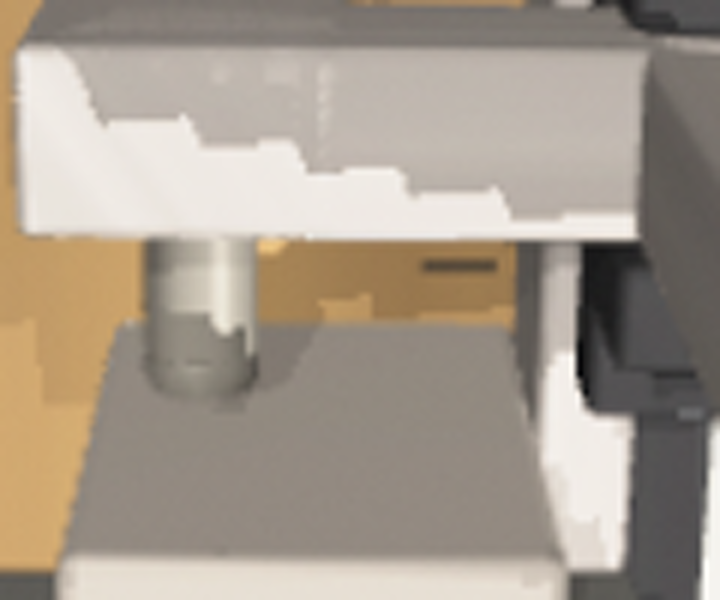

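>>> jog_arm(
  jaw=[0.8,0.8,0.8,0.8,0.8,0.8,0.8,0.8],
  linear=[
    [0,-0.0003,0],
    [0,-0.0006,0],
    [0,-0.0009,0],
    [0,-0.0012,0],
    [0,-0.0012,0],
    [0,-0.0012,0],
    [0,-0.0012,0],
    [0,-0.0012,0],
  ],
  delta_rot=[
    [0,0,0],
    [0,0,0],
    [0,0,0],
    [0,0,0],
    [0,0,0],
    [0,0,0],
    [0,0,0],
    [0,0,0],
  ],
)

```text
clock: 13.77
eef_pos: [0.5855, 0.0769, 0.0575]
tool_rot: [0.999, -0.051, -0.0, 0.001]
ft_force: [-5.5, -3.9, -1.1]
grip_width: 0.0313
```

```bash
python3 -c "
from h import *
st()"
```

```text
t 13.77 tcp_f [-18.3  30.4] z 57.5 yaw 0.45 tilt [-0.    -0.002 -1.   ] F_f [-5.03 -4.47 -1.06] w 31.3 q [ 0.13  0.56 -0.04  0.98 -0.    1.8 ]
```

>>> jog_arm(
  jaw=[0.8,0.8,0.8,0.8,0.8,0.8,0.8,0.8],
  linear=[
    [0,-0.0003,0],
    [0,-0.0006,0],
    [0,-0.0009,0],
    [0,-0.0012,0],
    [0,-0.0012,0],
    [0,-0.0012,0],
    [0,-0.0012,0],
    [0,-0.0012,0],
  ],
  delta_rot=[
    [0,0,0],
    [0,0,0],
    [0,0,0],
    [0,0,0],
    [0,0,0],
    [0,0,0],
    [0,0,0],
    [0,0,0],
  ],
)

```text
clock: 14.43
eef_pos: [0.5855, 0.0777, 0.0575]
tool_rot: [0.999, -0.051, -0.0, 0.001]
ft_force: [-5.0, -4.2, -1.0]
grip_width: 0.0309
```

```bash
python3 -c "
from h import *
st()"
```

```text
t 14.43 tcp_f [-18.3  31.2] z 57.5 yaw 0.44 tilt [-0.001 -0.002 -1.   ] F_f [-4.5  -4.76 -1.  ] w 30.9 q [ 0.13  0.56 -0.03  0.98 -0.    1.81]
```

>>> jog_arm(
  jaw=[0.8,0.8,0.8,0.8,0.8,0.8,0.8,0.8],
  linear=[
    [0,-0.0002,0],
    [0,-0.0004,0],
    [0,-0.0006,0],
    [0,-0.0008,0],
    [0,-0.0008,0],
    [0,-0.0008,0],
    [0,-0.0008,0],
    [0,-0.0008,0],
  ],
  delta_rot=[
    [0,0,0],
    [0,0,0],
    [0,0,0],
    [0,0,0],
    [0,0,0],
    [0,0,0],
    [0,0,0],
    [0,0,0],
  ],
)

```text
clock: 15.1
eef_pos: [0.5855, 0.0778, 0.0575]
tool_rot: [0.999, -0.051, -0.0, 0.002]
ft_force: [-6.0, -6.0, -0.9]
grip_width: 0.0309
```

```bash
python3 look.py 13 wrist; python3 - <<'E'
from h import *
z=np.load('pics/wrist13.npz')
cv2.imwrite('pics/w13b.png',cv2.resize(z['p'][200:300,270:390],None,fx=6,fy=6,interpolation=cv2.INTER_CUBIC)[:,:,::-1])
E
```

```text
t 15.15 tcp_f [-18.2  31.3] z 57.5 yaw 0.41 tilt [-0.001 -0.004 -1.   ] F_f [-5.69 -6.38 -0.99] w 30.9 q [ 0.13  0.56 -0.03  0.98 -0.    1.81]
```

View pics/w13b.png

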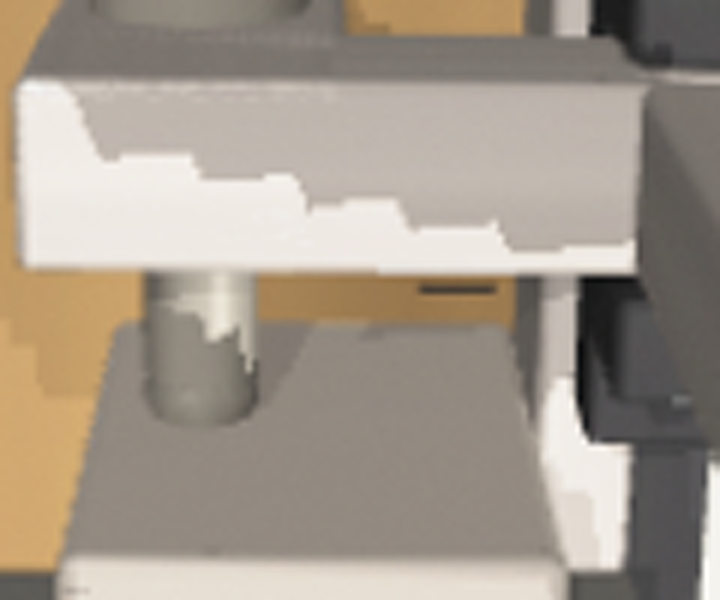

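>>> jog_arm(
  jaw=[0.8,0.8,0.8,0.8,0.8,0.8,0.8,0.8],
  linear=[
    [0,-0.0004,0],
    [0,-0.0008,0],
    [0,-0.001,0],
    [0,-0.001,0],
    [0,-0.001,0],
    [0,-0.001,0],
    [0,-0.001,0],
    [0,-0.001,0],
  ],
  delta_rot=[
    [0,0,0],
    [0,0,0],
    [0,0,0],
    [0,0,0],
    [0,0,0],
    [0,0,0],
    [0,0,0],
    [0,0,0],
  ],
)

```text
clock: 15.82
eef_pos: [0.5856, 0.0779, 0.0575]
tool_rot: [0.999, -0.051, -0.0, 0.003]
ft_force: [-6.3, -8.3, -0.8]
grip_width: 0.0307
```

```bash
python3 look.py 14 scene side; python3 - <<'E'
from h import *
from workcell import bot
print(bot.get_obs()['ft_torque'])
c=cal('scene')
z=np.load('pics/scene14.npz');P=cloud(c,z['d'])
cv2.imwrite('pics/s14b.png',cv2.resize(z['p'][215:330,215:435],None,fx=3.6,fy=3.6,interpolation=cv2.INTER_CUBIC)[:,:,::-1])
m=(P[...,2]>.053)&(P[...,2]<.067)
v,u=np.nonzero(m);w=atz(c,u,v,.06);f=tof(w)*1000
for y in range(-145,20,10):
    q=f[(abs(f[:,1]-y)<5)&(f[:,0]>-60)&(f[:,0]<12)]
    if len(q): print(y,q[:,0].min().round(1),q[:,0].max().round(1))
E
```

```text
t 15.92 tcp_f [-18.2  31.4] z 57.5 yaw 0.38 tilt [-0.001 -0.005 -1.   ] F_f [-4.41 -8.95 -0.14] w 30.5 q [ 0.13  0.56 -0.03  0.98 -0.01  1.81]
[-1.56827601  1.2947367  -0.10102797]
-145 -32.7 2.3
-135 -32.6 3.1
-125 -31.8 2.3
-115 -32.6 1.5
-105 -32.5 1.6
-95 -32.5 1.6
-85 -31.6 2.8
-75 -32.4 2.0
-65 -32.4 1.6
-55 -32.3 0.5
-45 -31.9 3.2
-35 -32.3 1.3
-25 -32.2 0.9
-15 -32.2 2.8
-5 -31.7 2.5
5 -32.5 1.7
15 -31.7 1.4
```

View pics/s14b.png

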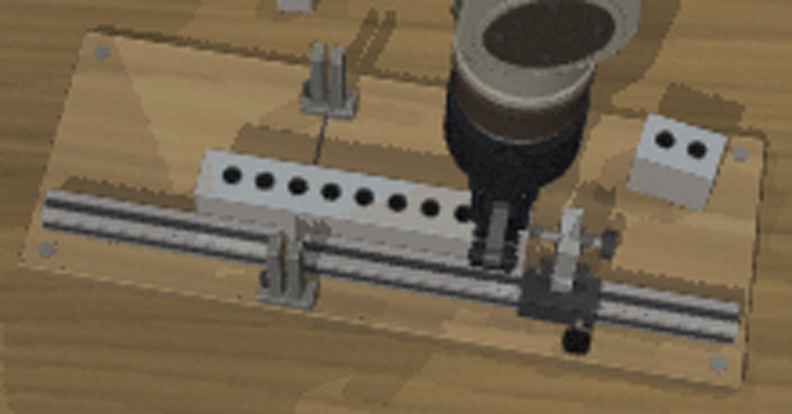

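>>> jog_arm(
  jaw=[0.8,0.8,0.8,0.8,0.8,0.8,0.8,0.8],
  linear=[
    [0,0,0],
    [0,0,0],
    [0,0,0],
    [0,0,0],
    [0,0,0],
    [0,0,0],
    [0,0,0],
    [0,0,0],
  ],
  delta_rot=[
    [0,0,0],
    [0,0,0],
    [0,0,0],
    [0,0,0],
    [0,0,0],
    [0,0,0],
    [0,0,0],
    [0,0,0],
  ],
)

```text
clock: 16.58
eef_pos: [0.5856, 0.0779, 0.0575]
tool_rot: [0.999, -0.051, -0.0, 0.003]
ft_force: [-5.7, -8.3, -0.4]
grip_width: 0.0307
```

>>> jog_arm(
  jaw=[0.6,0.4,0.25,0.25,0.25,0.25,0.25,0.25],
  linear=[
    [0,0,0],
    [0,0,0],
    [0,0,0],
    [0,0,0],
    [0,0,0],
    [0,0,0],
    [0,0,0],
    [0,0,0],
  ],
  delta_rot=[
    [0,0,0],
    [0,0,0],
    [0,0,0],
    [0,0,0],
    [0,0,0],
    [0,0,0],
    [0,0,0],
    [0,0,0],
  ],
)

```text
clock: 17.25
eef_pos: [0.5862, 0.0809, 0.0575]
tool_rot: [0.999, -0.05, 0.0, -0.0]
ft_force: [-0.6, 0.1, -0.6]
grip_width: 0.0642
```

```bash
python3 look.py 15 wrist; python3 - <<'E'
from h import *
z=np.load('pics/wrist15.npz')
cv2.imwrite('pics/w15b.png',cv2.resize(z['p'][170:370,230:430],None,fx=3,fy=3,interpolation=cv2.INTER_CUBIC)[:,:,::-1])
E
```

```text
t 17.3 tcp_f [-18.   34.4] z 57.4 yaw 0.49 tilt [ 0.  0. -1.] F_f [ 0.95 -0.31 -0.88] w 64.3 q [ 0.14  0.56 -0.03  0.98  0.    1.81]
```

View pics/w15b.png

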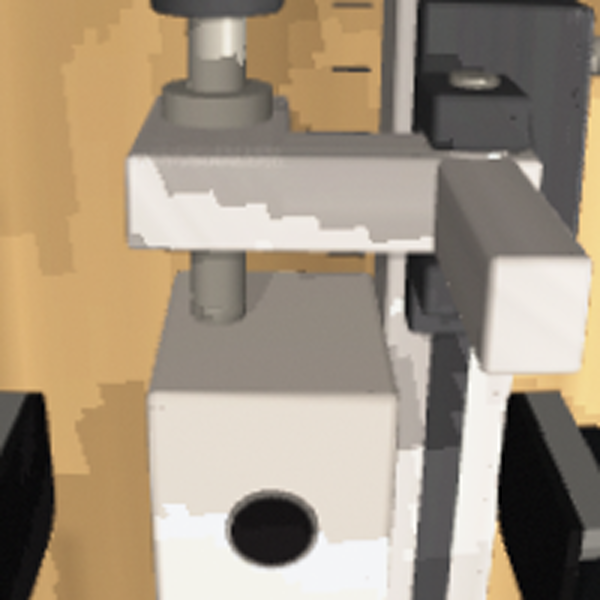

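>>> jog_arm(
  jaw=[0.2,0.2,0.2,0.5,0.8,1,1,1],
  linear=[
    [0,0.002,-0.015],
    [0,0.002,-0.05],
    [0,0,-0.09],
    [0.002,-0.02,-0.095],
    [0.004,-0.04,-0.095],
    [0.0046,-0.04,-0.095],
    [0.0046,-0.04,-0.095],
    [0.0046,-0.04,-0.095],
  ],
  delta_rot=[
    [0,0,0],
    [0,0,0],
    [0,0,-7],
    [0,0,-14],
    [0,0,-21],
    [0,0,-28],
    [0,0,-35],
    [0,0,-42],
  ],
)

```text
clock: 17.97
eef_pos: [0.5947, 0.1207, 0.1524]
tool_rot: [0.949, 0.314, 0.0, 0.0]
ft_force: [0.9, -0.3, -0.0]
grip_width: 0.0076
```

```bash
python3 -c "
from h import *
st();go(-14,75,130,90)"
```

```text
t 17.97 tcp_f [-13.8  74.9] z 152.4 yaw 42.88 tilt [ 0.  0. -1.] F_f [ 0.89 -0.22 -0.01] w 7.6 q [ 0.2   0.5   0.14  1.21 -0.    1.13]
lin [-0.0001 -0.0002  0.0224] rot [ 1.000e-02 -1.000e-02 -4.712e+01]
```

>>> jog_arm(
  jaw=[1,1,1,1,1,1,1,1],
  linear=[
    [0,0,0],
    [0,0,0],
    [0,0,0],
    [0,0,0.01],
    [0,0,0.015],
    [0,0,0.022],
    [0,0,0.022],
    [0,0,0.022],
  ],
  delta_rot=[
    [0,0,-7],
    [0,0,-14],
    [0,0,-21],
    [0,0,-28],
    [0,0,-35],
    [0,0,-42],
    [0,0,-47],
    [0,0,-47],
  ],
)

```text
clock: 18.63
eef_pos: [0.5942, 0.12, 0.1296]
tool_rot: [0.747, 0.665, -0.001, -0.0]
ft_force: [-0.6, -0.0, 0.4]
grip_width: 0.0001
```

```bash
python3 look.py 16 wrist side; python3 -c "
from h import *
go(-14,75,97,90)"
```

```text
t 18.73 tcp_f [-13.7  74.4] z 130.4 yaw 89.34 tilt [ 0.  0. -1.] F_f [-0.27  0.83  0.93] w -0.2 q [0.2  0.52 0.11 1.16 0.   0.32]
lin [ 0.0006 -0.0003  0.0334] rot [ 0.   -0.   -0.66]
```

View pics/wrist16.png

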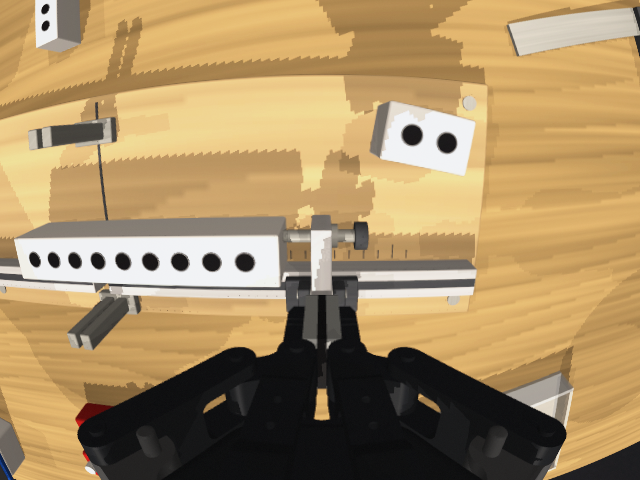

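View pics/side16.png

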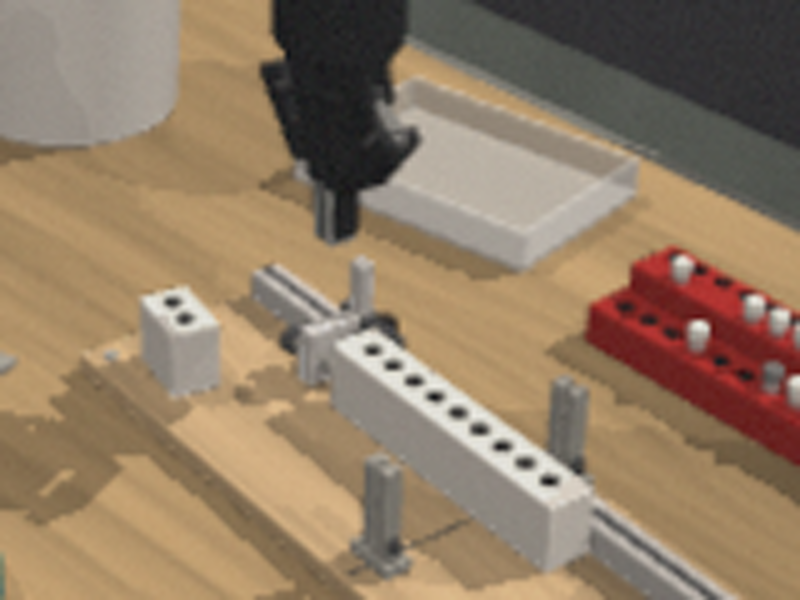

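```bash
python3 - <<'E'
from h import *
z=np.load('pics/wrist16.npz')
cv2.imwrite('pics/w16b.png',cv2.resize(z['p'][205:305,240:380],None,fx=5.5,fy=5.5,interpolation=cv2.INTER_CUBIC)[:,:,::-1])
E
```

```text
(no output)
```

View pics/w16b.png

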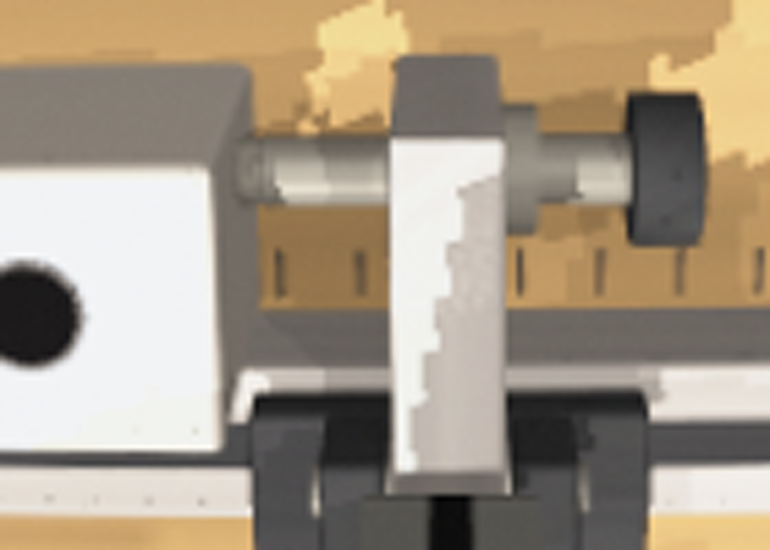

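>>> jog_arm(
  jaw=[1,1,1,1,1,1,1,1],
  linear=[
    [0.0005,0,0.015],
    [0.0005,0,0.03],
    [0.0005,0,0.0335],
    [0.0005,0,0.0335],
    [0.0005,0,0.0335],
    [0.0005,0.002,0.0335],
    [0.0005,0.004,0.0335],
    [0.0005,0.0065,0.0335],
  ],
  delta_rot=[
    [0,0,-0.6],
    [0,0,-0.6],
    [0,0,-0.6],
    [0,0,-0.6],
    [0,0,-0.6],
    [0,0,-0.6],
    [0,0,-0.6],
    [0,0,-0.6],
  ],
)

```text
clock: 19.4
eef_pos: [0.6006, 0.1201, 0.0978]
tool_rot: [0.744, 0.668, -0.0, -0.001]
ft_force: [-4.2, 0.9, 4.4]
grip_width: -0.0001
```

>>> jog_arm(
  jaw=[1,1,1,1,1,1,1,1],
  linear=[
    [0,0.004,-0.001],
    [0,0.008,-0.002],
    [0,0.0125,-0.002],
    [0,0.017,-0.002],
    [0,0.021,-0.0005],
    [0,0.0255,0.0015],
    [0,0.029,0.004],
    [0,0.033,0.007],
  ],
  delta_rot=[
    [0,0,0],
    [0,0,0],
    [0,0,0],
    [0,0,0],
    [0,0,0],
    [0,0,0],
    [0,0,0],
    [0,0,0],
  ],
)

```text
clock: 20.07
eef_pos: [0.6345, 0.1162, 0.0899]
tool_rot: [0.744, 0.668, 0.0, 0.0]
ft_force: [-3.7, 0.8, 0.5]
grip_width: 0.0002
```

```bash
python3 look.py 17 side scene
```

```text
t 20.17 tcp_f [27.  74.8] z 89.6 yaw 90.05 tilt [ 0.002 -0.    -1.   ] F_f [-0.17 -0.53 -0.42] w -0.3 q [ 0.18  0.63  0.18  1.12 -0.    0.29]
```

View pics/side17.png

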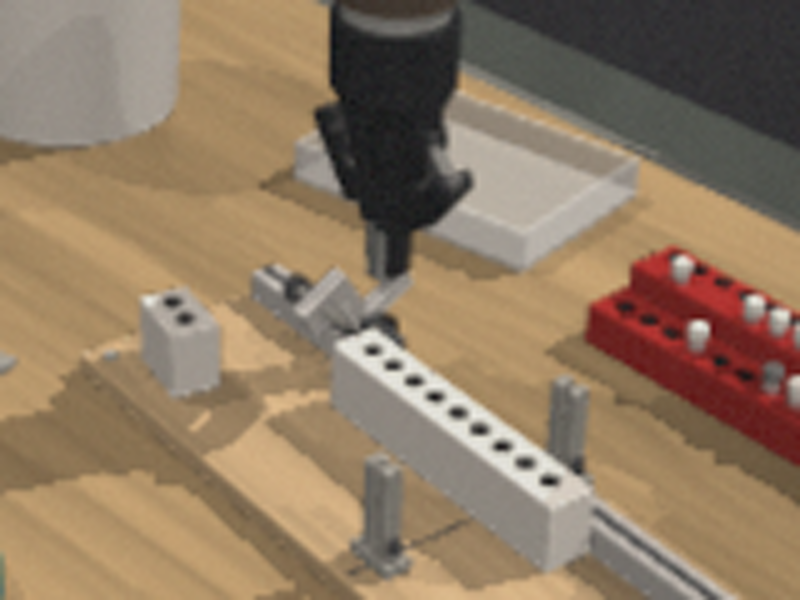

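>>> jog_arm(
  jaw=[1,1,1,1,1,1,1,1],
  linear=[
    [0,0.0025,0.0025],
    [0,0.0045,0.005],
    [0,0.006,0.0075],
    [0,0.008,0.0105],
    [0,0.009,0.0125],
    [0,0.009,0.0125],
    [0,0.009,-0.01],
    [0,0.009,-0.045],
  ],
  delta_rot=[
    [0,0,0],
    [0,0,0],
    [0,0,0],
    [0,0,0],
    [0,0,0],
    [0,0,0],
    [0,0,0],
    [0,0,0],
  ],
)

```text
clock: 20.83
eef_pos: [0.6406, 0.1146, 0.1305]
tool_rot: [0.744, 0.668, -0.004, -0.002]
ft_force: [0.3, 1.0, -0.8]
grip_width: -0.0001
```

```bash
python3 look.py 18 side; python3 -c "
from h import *
go(-55,74.5,140,90)"
```

```text
t 20.88 tcp_f [37.8 75.4] z 141.9 yaw 90.06 tilt [ 0.009  0.001 -1.   ] F_f [ 2.24 -0.09  6.25] w -0.0 q [ 0.18  0.6   0.28  1.24 -0.    0.29]
lin [-0.0008 -0.0928  0.0011] rot [ 0.49 -0.11  0.06]
```

View pics/side18.png

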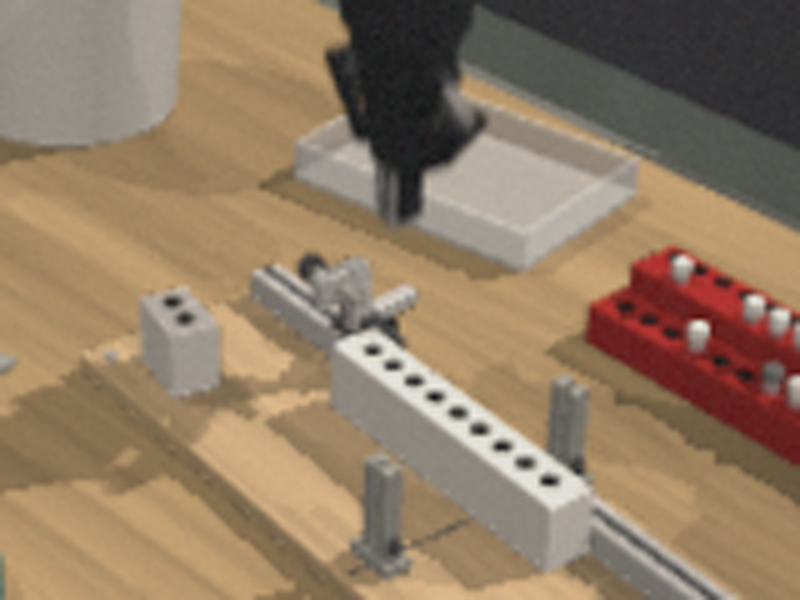

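>>> jog_arm(
  jaw=[1,1,1,1,1,1,1,1],
  linear=[
    [0,-0.03,-0.003],
    [0,-0.06,-0.003],
    [0,-0.093,-0.003],
    [0,-0.093,-0.003],
    [0,-0.093,-0.003],
    [0,-0.093,0.025],
    [0,-0.093,0.05],
    [0,-0.093,0.055],
  ],
  delta_rot=[
    [0,0,0],
    [0,0,0],
    [0,0,0],
    [0,0,0],
    [0,0,0],
    [0,0,0],
    [0,0,0],
    [0,0,0],
  ],
)

```text
clock: 21.55
eef_pos: [0.5502, 0.1248, 0.0767]
tool_rot: [0.744, 0.668, -0.001, -0.001]
ft_force: [-0.5, -0.6, -1.2]
grip_width: 0.0004
```

```bash
python3 look.py 19 wrist; python3 -c "
from h import *
go(-29,74.5,86,90)"
```

```text
t 21.6 tcp_f [-58.8  74.1] z 77.1 yaw 90.05 tilt [-0.004 -0.001 -1.   ] F_f [-0.44 -0.64 -1.2 ] w 0.0 q [ 0.22  0.5  -0.09  0.99 -0.    0.33]
lin [ 0.0004  0.0297 -0.009 ] rot [-0.2   0.09  0.05]
```

View pics/wrist19.png

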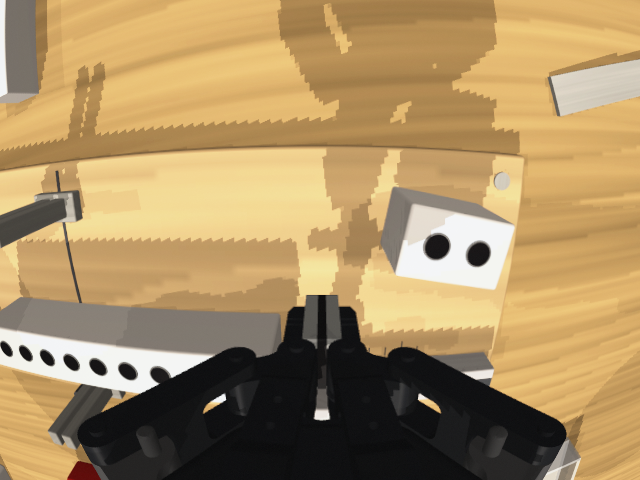

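>>> jog_arm(
  jaw=[1,1,1,1,1,1,1,1],
  linear=[
    [0.0005,0,-0.005],
    [0.0005,0.004,-0.01],
    [0.0005,0.008,-0.01],
    [0.0005,0.012,-0.01],
    [0.0005,0.016,-0.01],
    [0.0005,0.02,-0.01],
    [0.0005,0.023,-0.01],
    [0.0005,0.0255,-0.01],
  ],
  delta_rot=[
    [0,0,0],
    [0,0,0],
    [0,0,0],
    [0,0,0],
    [0,0,0],
    [0,0,0],
    [0,0,0],
    [0,0,0],
  ],
)

```text
clock: 22.27
eef_pos: [0.5732, 0.1232, 0.0899]
tool_rot: [0.744, 0.668, -0.002, -0.002]
ft_force: [-12.2, 1.4, 10.5]
grip_width: 0.0003
```

```bash
python3 look.py 20 side
```

```text
t 22.32 tcp_f [-35.6  75.1] z 89.9 yaw 90.1 tilt [-0.007  0.001 -1.   ] F_f [-7.73 -0.13  6.59] w 0.0 q [ 0.21  0.52 -0.    1.05  0.    0.32]
```

View pics/side20.png

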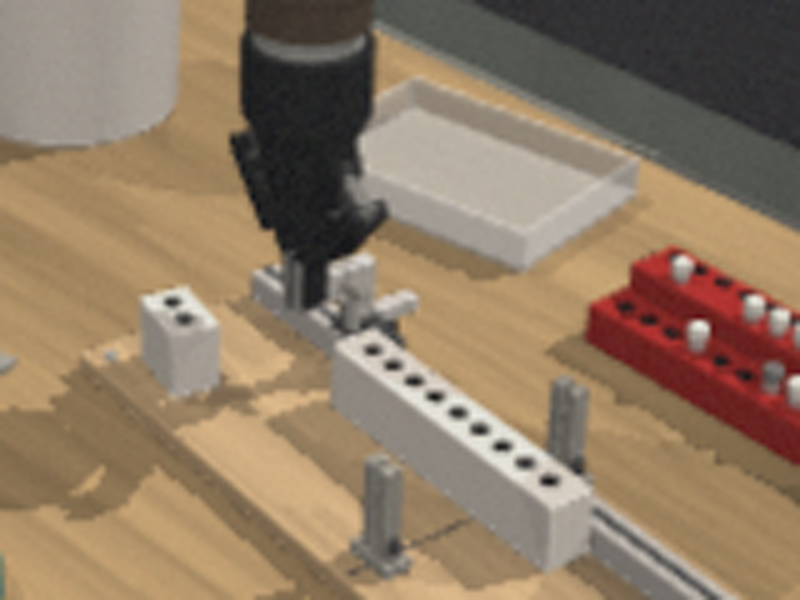

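>>> jog_arm(
  jaw=[1,1,1,1,1,1,1,1],
  linear=[
    [0,0.001,0],
    [0,0.002,0],
    [0,0.003,0],
    [0,0.004,0],
    [0,0.005,0],
    [0,0.005,0],
    [0,0.005,0],
    [0,0.005,0],
  ],
  delta_rot=[
    [0,0,0],
    [0,0,0],
    [0,0,0],
    [0,0,0],
    [0,0,0],
    [0,0,0],
    [0,0,0],
    [0,0,0],
  ],
)

```text
clock: 22.98
eef_pos: [0.5738, 0.1231, 0.0901]
tool_rot: [0.744, 0.669, -0.005, -0.005]
ft_force: [-19.2, 1.6, 16.3]
grip_width: -0.0002
```

```bash
python3 -c "
from h import *
st()"
```

```text
t 22.98 tcp_f [-34.9  75.1] z 90.1 yaw 90.16 tilt [-0.014  0.001 -1.   ] F_f [-19.22  -0.49  16.33] w -0.2 q [0.21 0.53 0.01 1.06 0.   0.32]
```

>>> jog_arm(
  jaw=[1,1,1,1,1,1,1,1],
  linear=[
    [0,-0.005,0],
    [0,-0.01,0],
    [0,-0.01,0.006],
    [0,-0.01,0.012],
    [0,-0.007,0.014],
    [0,-0.004,0.014],
    [0,-0.001,0.014],
    [0,0,0.014],
  ],
  delta_rot=[
    [0,0,0],
    [0,0,0],
    [0,0,0],
    [0,0,0],
    [0,0,0],
    [0,0,0],
    [0,0,0],
    [0,0,0],
  ],
)

```text
clock: 23.65
eef_pos: [0.5741, 0.1229, 0.0747]
tool_rot: [0.744, 0.668, -0.005, -0.006]
ft_force: [-19.9, 1.1, 15.9]
grip_width: 0.0004
```

```bash
python3 -c "
from h import *
st()"
```

```text
t 23.65 tcp_f [-34.6  74.9] z 74.7 yaw 90.13 tilt [-0.015  0.001 -1.   ] F_f [-19.89  -1.09  15.92] w 0.4 q [ 0.21  0.55 -0.01  1.03  0.    0.32]
```

```bash
python3 look.py 21 side scene
```

```text
t 23.75 tcp_f [-34.6  74.9] z 74.8 yaw 90.14 tilt [-0.015  0.001 -1.   ] F_f [-18.51  -0.06  12.73] w -0.4 q [ 0.21  0.55 -0.01  1.03  0.    0.32]
```

View pics/side21.png

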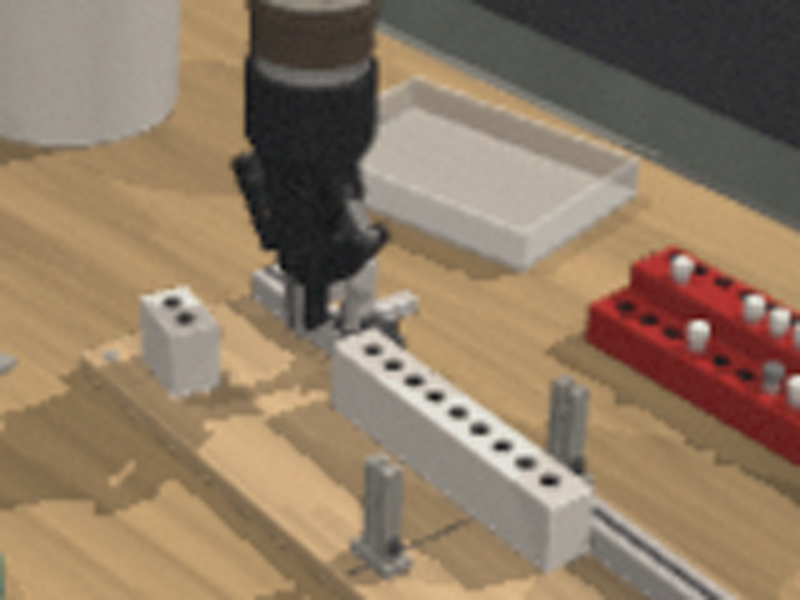

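View pics/scene21.png

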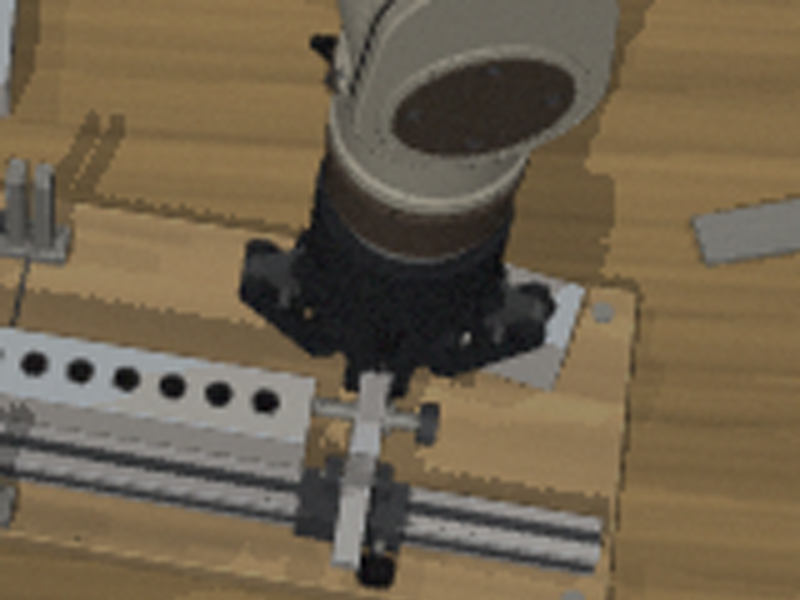

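>>> jog_arm(
  jaw=[1,1,1,1,1,1,1,1],
  linear=[
    [0,-0.005,0],
    [0,-0.015,0],
    [0,-0.025,0],
    [0,-0.025,-0.035],
    [0,-0.025,-0.07],
    [0,-0.05,-0.08],
    [0,-0.09,-0.08],
    [0,-0.13,-0.08],
  ],
  delta_rot=[
    [0,0,0],
    [0,0,0],
    [0,0,0],
    [0,0,0],
    [0,0,0],
    [0,0,0],
    [0,0,0],
    [0,0,0],
  ],
)

```text
clock: 24.42
eef_pos: [0.453, 0.1367, 0.1567]
tool_rot: [0.745, 0.667, 0.002, 0.001]
ft_force: [-0.7, 0.3, 0.7]
grip_width: -0.0002
```

```bash
python3 look.py 22 side scene; python3 - <<'E'
from h import *
c=cal('scene')
for t in ['0','22']:
    z=np.load(f'pics/scene{t}.npz');P=cloud(c,z['d'])
    f=tof(P)*1000;Z=P[...,2]*1000
    m=(abs(f[...,1]-74.5)<5)&(Z>40)&(f[...,0]>-40)&(f[...,0]<60)
    a=np.c_[f[m][:,0],Z[m]];a=a[a[:,0].argsort()]
    tab=a[(a[:,0]>22)&(a[:,0]<46)]; print(t,'tab slope deg',np.degrees(np.arctan(np.polyfit(tab[:,0],tab[:,1],1)[0])), tab.mean(0))
    ft=a[(a[:,1]>78)]; print('foot x',ft[:,0].min(),ft[:,0].max(),'slope',np.degrees(np.arctan(np.polyfit(ft[ft[:,1]>85][:,0],ft[ft[:,1]>85][:,1],1)[0])),ft[:,1].max())
E
```

```text
t 24.52 tcp_f [-165.6   72.9] z 153.6 yaw 90.18 tilt [-0.01  -0.003 -1.   ] F_f [ 0.13  0.05 -0.38] w -0.3 q [ 0.3   0.24 -0.25  1.09  0.    0.4 ]
0 tab slope deg -8.997836199534303 [33.96896415 54.03610018]
foot x -23.44647972572402 15.93267555966511 slope -2.9320891809796445 100.60509898540148
22 tab slope deg -5.032722587115146 [34.33973692 54.12792163]
foot x -22.163127204526976 15.606508019754958 slope -3.2594415673266988 98.23125168837232
```

View pics/side22.png

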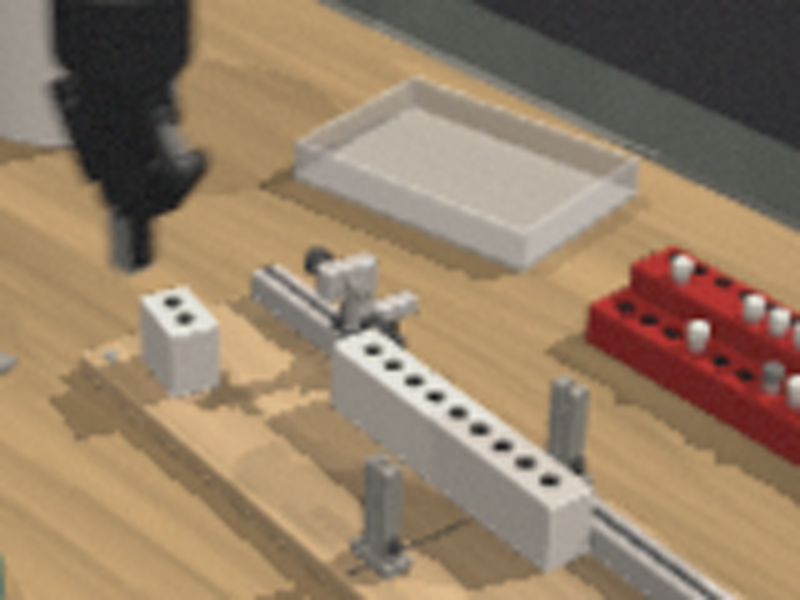

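View pics/scene22.png

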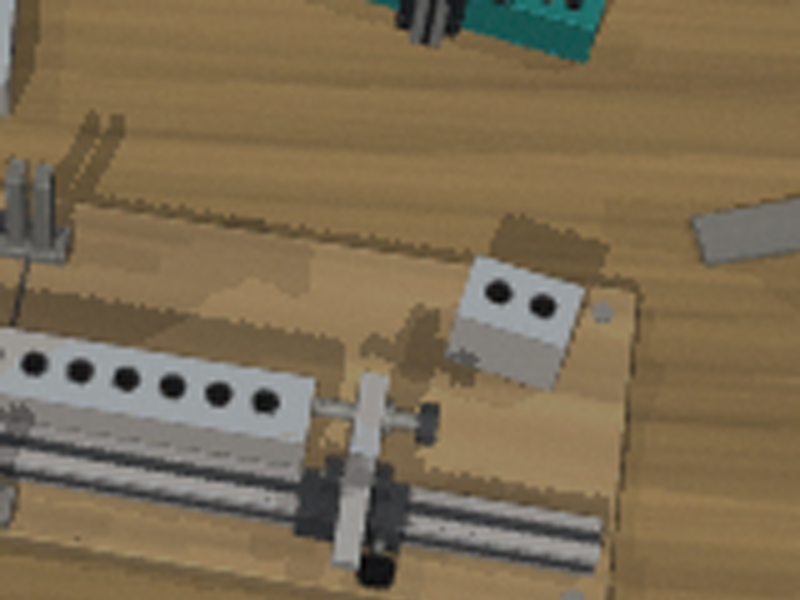

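```bash
python3 -c "
from h import *
st();go(-48,74.8,78,90)"
```

```text
t 24.52 tcp_f [-165.6   72.9] z 153.6 yaw 90.18 tilt [-0.01  -0.003 -1.   ] F_f [ 0.13  0.05 -0.38] w -0.3 q [ 0.3   0.24 -0.25  1.09  0.    0.4 ]
lin [0.0018 0.1184 0.0744] rot [-0.58  0.22  0.17]
```

>>> jog_arm(
  jaw=[1,1,1,1,1,1,1,1],
  linear=[
    [0,0.035,0],
    [0,0.07,0],
    [0,0.105,0.02],
    [0,0.112,0.05],
    [0,0.112,0.072],
    [0,0.112,0.072],
    [0,0.112,0.072],
    [0,0.112,0.072],
  ],
  delta_rot=[
    [0,0,0],
    [0,0,0],
    [0,0,0],
    [0,0,0],
    [0,0,0],
    [0,0,0],
    [0,0,0],
    [0,0,0],
  ],
)

```text
clock: 25.18
eef_pos: [0.5638, 0.1245, 0.0847]
tool_rot: [0.744, 0.668, 0.0, 0.0]
ft_force: [-0.5, -0.4, -0.4]
grip_width: 0.0003
```

```bash
python3 -c "
from h import *
st();go(-36,74.8,78,90)"
```

```text
t 25.18 tcp_f [-45.   75.3] z 84.7 yaw 90.07 tilt [ 0.001  0.    -1.   ] F_f [-0.49 -0.51 -0.39] w 0.3 q [ 0.22  0.51 -0.05  1.02 -0.    0.33]
lin [-0.0006  0.009   0.0067] rot [ 0.06 -0.01  0.07]
```

>>> jog_arm(
  jaw=[1,1,1,1,1,1,1,1],
  linear=[
    [0,0.003,0.005],
    [0,0.007,0.006],
    [0,0.009,0.006],
    [0,0.0102,0.0045],
    [0,0.0114,0.003],
    [0,0.0126,0.0015],
    [0,0.0138,0],
    [0,0.015,-0.0015],
  ],
  delta_rot=[
    [0,0,0],
    [0,0,0],
    [0,0,0],
    [0,0,0],
    [0,0,0],
    [0,0,0],
    [0,0,0],
    [0,0,0],
  ],
)

```text
clock: 25.85
eef_pos: [0.5772, 0.1229, 0.0852]
tool_rot: [0.744, 0.668, -0.001, -0.0]
ft_force: [-3.2, 0.1, -2.6]
grip_width: 0.0003
```

```bash
python3 -c "
from h import *
st()"
```

```text
t 25.85 tcp_f [-31.4  75.2] z 85.2 yaw 90.09 tilt [-0.001 -0.    -1.   ] F_f [-3.2  -0.29 -2.59] w 0.3 q [ 0.21  0.53 -0.    1.04  0.    0.32]
```

>>> jog_arm(
  jaw=[1,1,1,1,1,1,1,1],
  linear=[
    [0,0.0008,-0.001],
    [0,0.0016,-0.002],
    [0,0.0024,-0.003],
    [0,0.003,-0.004],
    [0,0.003,-0.004],
    [0,0.003,-0.004],
    [0,0.003,-0.004],
    [0,0.003,-0.004],
  ],
  delta_rot=[
    [0,0,0],
    [0,0,0],
    [0,0,0],
    [0,0,0],
    [0,0,0],
    [0,0,0],
    [0,0,0],
    [0,0,0],
  ],
)

```text
clock: 26.52
eef_pos: [0.5775, 0.1225, 0.0875]
tool_rot: [0.744, 0.668, -0.003, -0.002]
ft_force: [-6.9, 1.3, -3.2]
grip_width: -0.0001
```

```bash
python3 -c "
from h import *
st()"
```

```text
t 26.52 tcp_f [-31.1  74.8] z 87.5 yaw 90.11 tilt [-0.008 -0.    -1.   ] F_f [-7.02  0.59 -3.24] w -0.1 q [0.21 0.53 0.01 1.05 0.   0.32]
```

>>> jog_arm(
  jaw=[1,1,1,1,1,1,1,1],
  linear=[
    [0,0.001,-0.001],
    [0,0.0015,-0.002],
    [0,0.002,-0.003],
    [0,0.002,-0.003],
    [0,0.002,-0.003],
    [0,0.002,-0.003],
    [0,0.002,-0.003],
    [0,0.002,-0.003],
  ],
  delta_rot=[
    [0,0,0],
    [0,0,0],
    [0,0,0],
    [0,0,0],
    [0,0,0],
    [0,0,0],
    [0,0,0],
    [0,0,0],
  ],
)

```text
clock: 27.18
eef_pos: [0.5777, 0.1222, 0.0895]
tool_rot: [0.744, 0.668, -0.005, -0.004]
ft_force: [-9.4, 1.7, -5.3]
grip_width: 0.0
```

```bash
python3 -c "
from h import *
st()"
```

```text
t 27.18 tcp_f [-30.9  74.6] z 89.5 yaw 90.12 tilt [-0.012 -0.001 -1.   ] F_f [-9.49  0.71 -5.28] w 0.0 q [0.21 0.53 0.01 1.06 0.   0.31]
```

At the hard stop. Back straight off, lift away and check.

>>> jog_arm(
  jaw=[1,1,1,1,1,1,1,1],
  linear=[
    [0,-0.004,-0.001],
    [0,-0.012,-0.001],
    [0,-0.025,-0.001],
    [0,-0.03,-0.035],
    [0,-0.03,-0.07],
    [0,-0.06,-0.08],
    [0,-0.1,-0.08],
    [0,-0.14,-0.08],
  ],
  delta_rot=[
    [0,0,0],
    [0,0,0],
    [0,0,0],
    [0,0,0],
    [0,0,0],
    [0,0,0],
    [0,0,0],
    [0,0,0],
  ],
)

```text
clock: 27.85
eef_pos: [0.4455, 0.1379, 0.175]
tool_rot: [0.745, 0.667, 0.004, 0.002]
ft_force: [-1.3, 0.5, 0.1]
grip_width: -0.0
```

```bash
python3 look.py 23 side scene wrist; python3 - <<'E'
from h import *
c=cal('scene')
for t in ['0','22','23']:
    z=np.load(f'pics/scene{t}.npz');P=cloud(c,z['d'])
    f=tof(P)*1000;Z=P[...,2]*1000
    m=(abs(f[...,1]-74.5)<5)&(Z>40)&(f[...,0]>-40)&(f[...,0]<60)
    a=np.c_[f[m][:,0],Z[m]]
    tab=a[(a[:,0]>22)&(a[:,0]<46)]; print(t,'tab',np.degrees(np.arctan(np.polyfit(tab[:,0],tab[:,1],1)[0])).round(1), tab.mean(0).round(1))
    ft=a[(a[:,1]>85)]; print('foot x',ft[:,0].min().round(1),ft[:,0].max().round(1),ft[:,1].mean().round(1))
m=(P[...,2]>.053)&(P[...,2]<.067)
v,u=np.nonzero(m);f=tof(atz(c,u,v,.06))*1000
w=[]
for y in range(-145,50,8):
    q=f[(abs(f[:,1]-y)<4)&(f[:,0]>-60)&(f[:,0]<12)]
    if len(q): w.append((y,q[:,0].min()))
w=np.array(w);print(np.degrees(np.arctan(np.polyfit(w[:,0],w[:,1],1)[0])),w[:,1].mean())
b=f[(f[:,0]>-33)&(f[:,0]<2)];print('bar y',b[:,1].min(),b[:,1][b[:,1]<60].max())
for nm in['14','23']:
    z=np.load(f'pics/scene{nm}.npz')['p']
    cv2.imwrite(f'pics/z{nm}.png',cv2.resize(z[255:325,310:410],None,fx=7,fy=7,interpolation=cv2.INTER_CUBIC)[:,:,::-1])
E
```

```text
t 28.0 tcp_f [-168.2   74.6] z 173.3 yaw 90.16 tilt [ 0.001 -0.    -1.   ] F_f [ 1.23 -0.65  0.33] w -0.2 q [ 0.3   0.21 -0.23  1.12 -0.    0.41]
0 tab -9.0 [34. 54.]
foot x -23.4 15.9 92.0
22 tab -5.0 [34.3 54.1]
foot x -22.2 15.6 92.8
23 tab -11.9 [34.6 49.4]
foot x -17.5 20.6 93.5
0.04582784944999801 -32.17289468267488
bar y -148.9345611957614 50.42340153739236
```

View pics/z23.png

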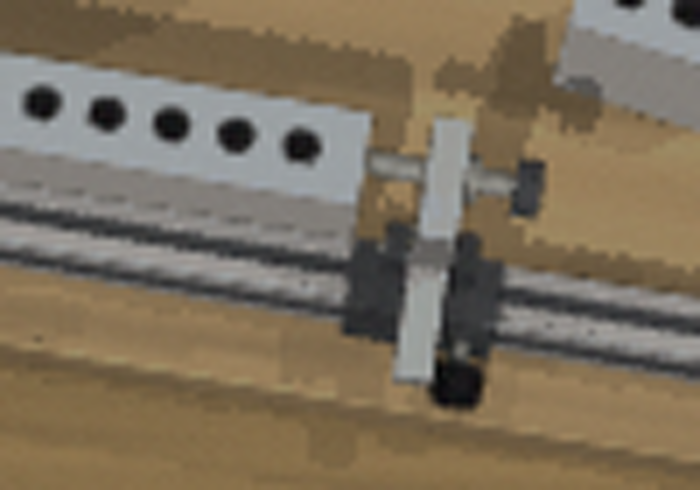

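View pics/side23.png

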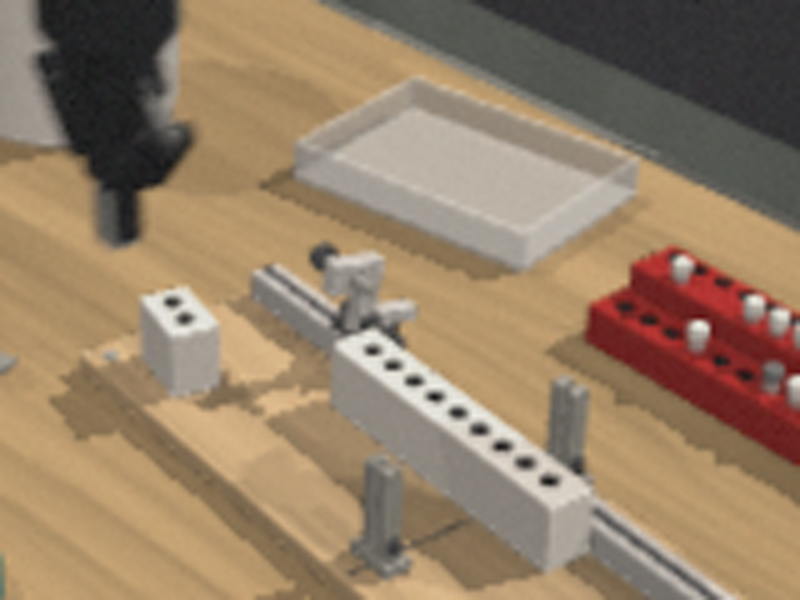

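View pics/wrist23.png

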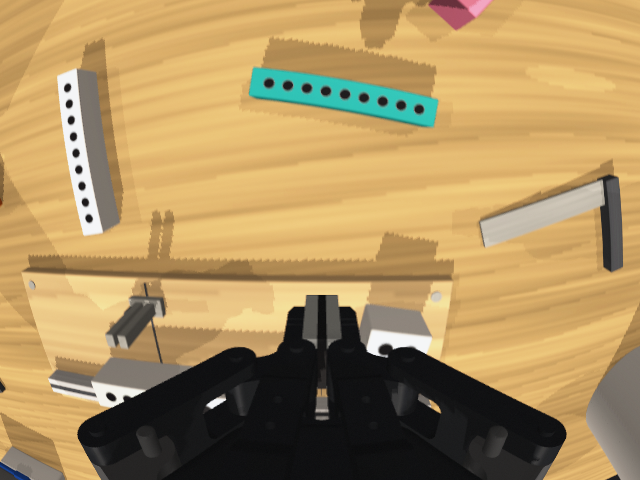

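```bash
python3 -c "
from workcell import bot
print(bot.job_done())"
```

```text
the job is handed in; nothing more can be done
None
```

The job was handed in at about 28 s of the 72 s allowed. The bar is against the screw and the stop is fully up again.

- **Stop down:** I pushed the leaf down with closed fingers onto its hard stop. It took about 18 N of downward force with almost no further movement.
- **Bar:** I gripped the large white bar, laid it flush to the fence and slid it up to the screw. I held it there for about 1.5 s. The wrist read about 9 N along the fence, of which roughly 4–5 N was friction, so the screw took about 5 N. The close-up after release showed the bar touching the screw.
- **Stop up:** My first push on the foot jammed through friction, at about 20 N across the fence and 16 N upward. That left the leaf at about 93°. A diagonal push up and back brought it to its hard stop. The final depth image fits about 100°, which is 1.75 rad.

**Last checks:**
- The bar is parallel to the fence within 0.1°.
- Its end measured at 50.4 mm along the fence. The screw tip measured at 52 mm by camera before contact, a difference within camera error.
- I saw no shift of the stop carriage, by eye.
- The offcut, square and tube rack look unmoved. I compared these by eye only. The saw was out of the final cropped views and was not checked.

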